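# Clear down the sampling place: clean things first, used tweezers last

### The job

Clear up after a patient: stand the saline bottle (blue cap) in the empty cup of its white caddy without tipping it over, slip the plaster roll over the spindle of its stand so that it lies flat on the foot, and lay the black marker flat in the pen tray beside the blue one. Only when these three clean things are away may you touch the used blue tweezers: lay them flat in the steel kidney dish, wholly inside, and let go.

Things in the scene. Friction and masses are not known exactly. Their poses are not given: they have to be found in the camera images.
- saline_bottle: clean: white plastic bottle with a blue screw cap and a blue-white label, standing; body 48 mm across to 90 mm height, cap 25 mm across from 90 to 104 mm; 0.09 kg. Origin: centre of its underside, z up
- plaster_roll: clean: roll of cream paper plaster lying flat; 68 mm outside diameter, bore about 44 mm, 19 mm high; 0.03 kg. Origin: centre of its underside, z up (its axis). The table edge nearest the robot is a lip 18 mm high that ends at x = 0.386, so fingers reaching round the roll need a yaw that clears it and the neighbours
- marker_black: clean: black felt marker with its cap on and a white label round the barrel, lying on the table; 138 mm long, 15 mm wide, 12 mm high, 0.011 kg. Origin: middle of the underside; the y axis runs along the length, z up
- tweezers: used: blue plastic tweezers lying on the table; 134 mm long, 9 mm high, 17 mm wide over the bowed legs at the middle, narrower toward both ends, 0.018 kg, stiff (the legs do not give). Origin: middle of the underside; the y axis runs along the length, z up; grip across the legs at the middle
- bottle_caddy: white bottle caddy, fixed to the table: foot 84 x 150 mm with two round flared cups in line along its y axis. The origin lies at table height under the centre of the empty, larger cup: bore 62 mm, widening to 70 mm at the rim, inner floor 9 mm and rim 35 mm above the table. The smaller cup, 70 mm from it toward +y of the caddy, holds a brown bottle with white cap, 42 mm across, that reaches 97 mm above the table and stays there
- roll_stand: plaster roll stand, fixed to the table: round white foot of 84 mm diameter and 10 mm height with an upright steel spindle, 14 mm across, reaching 53 mm above the table. Origin: on the spindle's axis at table height, z up
- kidney_dish: pale steel kidney dish for used instruments, loose, 0.3 kg: 108 x 218 mm outside, flared walls 37 mm high, floor 2 to 4 mm thick. Origin: middle of the underside, y along its length, z up; the nearly straight side lies toward -x, the bulge toward +x. The flat floor reaches from x = -33 to +38 mm at the middle and is about 165 mm long at x = 0, where the tweezers fit along y
- pen_tray: low grey plastic pen tray, fixed to the table: 104 x 186 mm outside, walls 3 mm thick, rim 17 mm above the table, floor 3 mm thick. Origin: middle of the underside, y along its length, z up. A blue marker of the same size lies in it along y, its middle 36 mm toward +x of the tray, and stays there; the half toward -x is free: the black marker's middle belongs 12 mm toward -x of the tray's origin

How it is judged:
On the way, in this order (a step that is already met when the one before it is completed fails the run):
1. bottle in the empty cup, roll on its stand round the spindle, black marker flat in the pen tray (horizontal distance between saline_bottle and bottle_caddy below 0.012 m and z of saline_bottle in the frame of bottle_caddy between 0.003 and 0.016 m and angle between saline_bottle's own z axis and vertical below 0.15 rad and horizontal distance between plaster_roll and roll_stand below 0.018 m and z of plaster_roll in the frame of roll_stand between 0.004 and 0.017 m and (angle between plaster_roll's own z axis and vertical below 0.12 rad or angle between plaster_roll's own z axis and vertical above 3.02 rad) and x of marker_black in the frame of pen_tray between -0.045 and 0.023 m and y of marker_black in the frame of pen_tray between -0.022 and 0.022 m and z of marker_black in the frame of pen_tray between -0.001 and 0.009 m and angle between marker_black's own y axis and vertical between 1.37 and 1.77 rad and angle between pen_tray's own z axis and vertical below 0.1 rad), for 0.2 s.
2. the tweezers lie in the kidney dish (x of tweezers in the frame of kidney_dish between -0.03 and 0.04 m and y of tweezers in the frame of kidney_dish between -0.04 and 0.04 m and z of tweezers in the frame of kidney_dish between -0.001 and 0.02 m and angle between tweezers's own y axis and vertical between 1.37 and 1.77 rad and angle between kidney_dish's own z axis and vertical below 0.1 rad), for 0.2 s.
At the end, for the whole second after the job is handed in: Bottle upright (8 degrees) on the floor of the empty cup; roll flat on the stand's foot round the spindle; black marker level (11 degrees) on the pen tray's floor; tweezers level on the dish's floor, middle within 40 mm of the dish's along its length; all at rest (all of step 1 and all of step 2 and linear speed of each of saline_bottle, plaster_roll, tweezers, marker_black below 0.03 m/s); the robot touches nothing.
It fails at once if the fingers touch the tweezers before the three clean things are away (contact force between the fingers and tweezers above 0.3 N and not (horizontal distance between saline_bottle and bottle_caddy below 0.012 m and z of saline_bottle in the frame of bottle_caddy between 0.003 and 0.016 m and angle between saline_bottle's own z axis and vertical below 0.15 rad and horizontal distance between plaster_roll and roll_stand below 0.018 m and z of plaster_roll in the frame of roll_stand between 0.004 and 0.017 m and (angle between plaster_roll's own z axis and vertical below 0.12 rad or angle between plaster_roll's own z axis and vertical above 3.02 rad) and x of marker_black in the frame of pen_tray between -0.045 and 0.023 m and y of marker_black in the frame of pen_tray between -0.022 and 0.022 m and z of marker_black in the frame of pen_tray between -0.001 and 0.009 m and angle between marker_black's own y axis and vertical between 1.37 and 1.77 rad and angle between pen_tray's own z axis and vertical below 0.1 rad)).
It fails at once if the saline bottle is tipped over (angle between saline_bottle's own z axis and vertical above 0.8 rad).
It also fails if it takes over 109 s, if anything falls off the work surface, if the arm or the gripper's body presses on something with over 40 N, if the wrist force passes 120 N, or if a joint passes its speed limit or range.

### The arm

A 6-joint arm with a two-finger parallel gripper is mounted at the origin on a cart in front of the work surface, level with it; the furniture and walls round the work are solid. World frame = base frame: x ahead of the robot, y to its left, z up, the work surface at z = 0. Lengths are in m, angles in rad, forces in N, time in s.
With the tool pointing down it reaches from about 0.3 to 0.875 m from the base axis. Payload 6.4 kg.
Tool frame: the origin (TCP) lies at the very end of the fingers, on their centre line; the grasp point (between the pads) lies tcp_to_grasp behind it (tcp_to_grasp is the distance from the TCP to the grasp point, in m); z points along the fingers, y is the direction in which the jaws open and shut (so a half turn about z gives the same grasp; the last joint's range is limited). The gripper opens to 85 mm and grips with 20 to 120 N. Pads are 22 mm wide; open, the fingers measure 114 mm over their backs; the gripper's body (76 mm by 85 mm) begins 54 mm behind the grasp point. The pads swing forward as they close: fully open they stand 13 mm farther back than shut.
Start: joints at [-1.388, 0.181, 1.607, -0, 1.354, -0.206], TCP at [0.218, -0.532, 0.231] pointing down, gripper open.
Joint ranges: [-2.99, 2.99], [-0.89, 2.07], [0.3, 2.58], [-1.14, 4.28], [0, 2.63], [-3.12, 3.12]. Speed limits (rad/s): [2.57, 2.57, 3.01, 3.14, 3.14, 3.14].

### API

Orientations are given as a unit quaternion [w, x, y, z].
In Python, from bench import get_obs, camera, hand_in, tcp_to_grasp gives the robot as it stands.
- The arm moves only by the shell command python3 -m inch 'ROWS' [OPENING]. ROWS is JSON, a list of rows, each an object with "delta_pos": the shift along the tool's x, y, z in cm, a list of three; "rotation": the turn, a rotation vector about the tool's x, y, z in rad, a list of three. In form: [{"delta_pos": [x, y, z], "rotation": [rx, ry, rz]}, ...]. A call has 1 to 10 rows; each row shifts and turns the commanded pose from where the row before left it, along the tool's axes as they then stand; what a row does not reach is not made up. A row lasts 1/10 s, in which the tool goes at most 50 mm and 8.59 degrees, less where a joint would pass 70% of its speed; a pose out of reach is approached as far as the arm can. A call is refused whole if a number of a shift passes 5 or a number of a turn 0.15, either way. A call with a gripper value outside its range is refused whole. OPENING is the finger opening in cm, from 0 to 8.54, set as the call begins (- or left out, the last holds). The fingers move at their own pace and stop on an object; the grip force is fixed at half the most. Time passes only in rows, so rows that do not move let the fingers close. It gives the time, the measured TCP pose, the force and the opening at its end, in the units of the state.
- get_obs(): the state, without advancing time (a new reading comes with each control period).
- camera(name): name is "scene" or "top"; returns a dict with "color" (420x560x3 uint8, red, green, blue), "vfov" (degrees; the focal length in pixels is half the picture's height over the tangent of half this angle, whatever the lens; pixels are square), "cx", "cy" (the principal point, pixels), "eye" and "orientation" of the camera in the world. Camera axes: x right, y down, z forward; pixel columns grow to the right and rows downward; lengths in m; the calibration is good to about 2 mm. A picture is of the moment at which its call begins. There is no depth.
- hand_in(): hands the job in, once; it reports no verdict.
The state is a dict: "time_s": time; "q": joint angles; "dq": joint speeds; "joint_efforts": joint torques, N m; "eef_pos": TCP position; "eef_rot": TCP orientation; "wrist_force": force on the tool from outside, world axes, zero at the start; "torque": the same for the moment, N m; "opening": opening from 0.0 (shut) to 1.0 (fully open).
Only numpy, scipy, OpenCV 4.12 (cv2) and the standard library are available. Lean on these libraries where they do the work, as an engineer would, in place of code of your own. Each camera call takes 0.05 s, during which the arm holds its last target.

## Working session

There is one attempt and no reset: what is moved stays moved. The work goes in short steps, Python scripts to look and compute and a shell command to move; the robot and the scene stay as the last step left them, time stands still between calls to the robot, and variables do not carry over. Pictures are saved under pics/ and viewed, and the job is handed in when it is done.

```bash
ls -la; mkdir -p pics; cat > h.py <<'E'
import numpy as np, cv2
from bench import get_obs, camera, hand_in, tcp_to_grasp
from scipy.spatial.transform import Rotation as R
def rot(q): return R.from_quat([q[1],q[2],q[3],q[0]])
def ray(c,u,v):
    f=c['color'].shape[0]/2/np.tan(np.radians(c['vfov'])/2)
    d=np.array([(u-c['cx'])/f,(v-c['cy'])/f,1.0])
    return np.array(c['eye']),rot(c['orientation']).apply(d)
def onplane(c,u,v,z):
    e,d=ray(c,u,v); return e+d*(z-e[2])/d[2]
def proj(c,p):
    f=c['color'].shape[0]/2/np.tan(np.radians(c['vfov'])/2)
    q=rot(c['orientation']).inv().apply(np.array(p)-np.array(c['eye']))
    return c['cx']+f*q[0]/q[2], c['cy']+f*q[1]/q[2]
def save(c,n): cv2.imwrite('pics/'+n,c['color'][:,:,::-1])
def snap(name,n):
    c=camera(name); save(c,n); return c
E
python3 - <<'E'
from h import *
import pickle
o=get_obs(); print(o['time_s'],o['eef_pos'],o['eef_rot'],o['opening'],tcp_to_grasp)
print(rot(o['eef_rot']).as_matrix().round(3))
for n in('scene','top'):
    c=snap(n,n+'0.png'); pickle.dump(c,open(n+'.pkl','wb')); print(n,c['vfov'],c['cx'],c['cy'],c['eye'],c['orientation'])
E
```

```text
total 12
drwxr-xr-x  3 agent agent 4096 Dec  6 20:10 .
drwxr-xr-x 23 root  root  4096 Dec  6 20:10 ..
drwxr-xr-x  2 agent agent 4096 Dec  6 20:10 pics
0.0 [ 0.21788067 -0.53153014  0.23037485] [-8.75284622e-04  9.81168381e-01  1.93152380e-01  2.24324009e-05] 1.0028630260994182 0.0187
[[ 0.925  0.379 -0.   ]
 [ 0.379 -0.925  0.002]
 [ 0.    -0.002 -1.   ]]
scene 50.20787733101544 270.8746458294078 212.05338955821944 [0.01134117 0.63374454 0.49893127] [ 0.16228674 -0.24816366  0.81914812 -0.49099305]
top 46.5966334079298 281.6972836779994 206.69370608392822 [ 0.37481779 -0.09469654  1.40936771] [-0.03423109  0.71470489 -0.69775795  0.03404398]
```

View pics/top0.png

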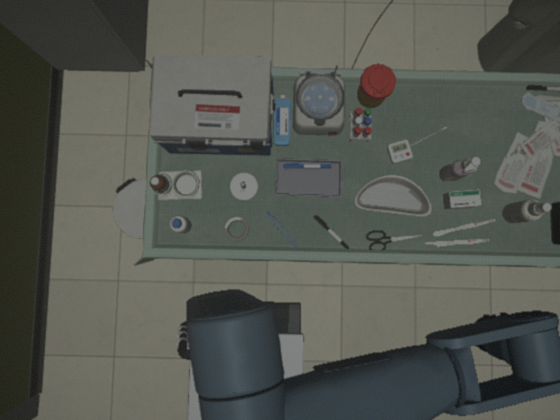

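View pics/scene0.png

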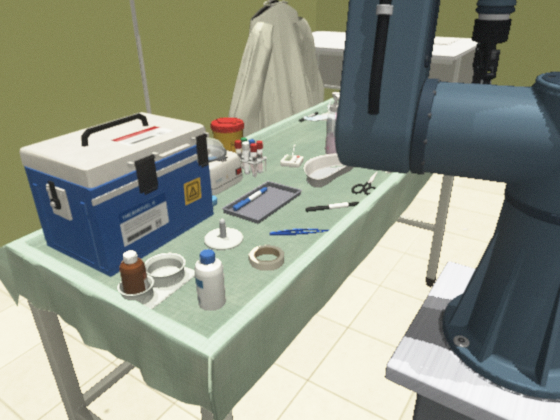

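The top view shows everything: bottle cap (179,224), empty cup (186,183), stand (243,186), roll (236,229), tweezers (282,229), pen tray (308,178), black marker (330,231), dish (393,196). I'll enlarge it to measure.

```bash
python3 - <<'E'
from h import *
import pickle
c=pickle.load(open('top.pkl','rb'))
im=c['color'][150:270,145:345,::-1]
cv2.imwrite('pics/topz1.png',cv2.resize(im,None,fx=4,fy=4,interpolation=cv2.INTER_CUBIC))
im=c['color'][150:270,255:455,::-1]
cv2.imwrite('pics/topz2.png',cv2.resize(im,None,fx=4,fy=4,interpolation=cv2.INTER_CUBIC))
c=pickle.load(open('scene.pkl','rb'))
im=c['color'][160:320,100:400,::-1]
cv2.imwrite('pics/scz1.png',cv2.resize(im,None,fx=2.66,fy=2.66,interpolation=cv2.INTER_CUBIC))
E
```

```text
(no output)
```

View pics/topz1.png

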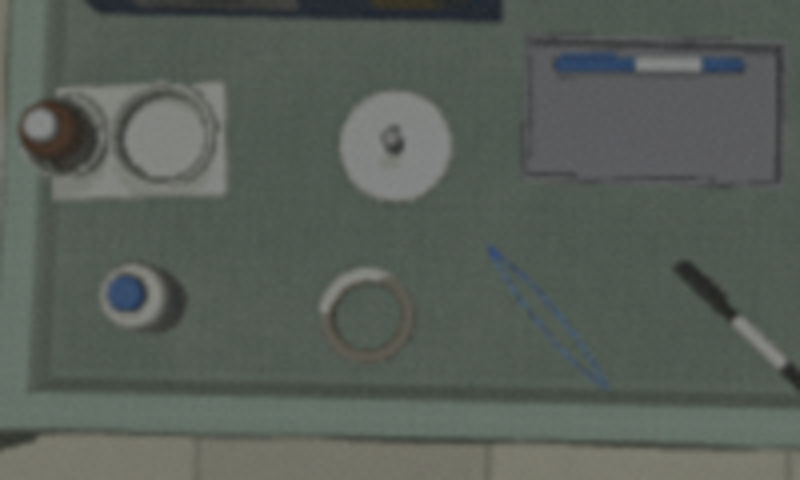

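View pics/topz2.png

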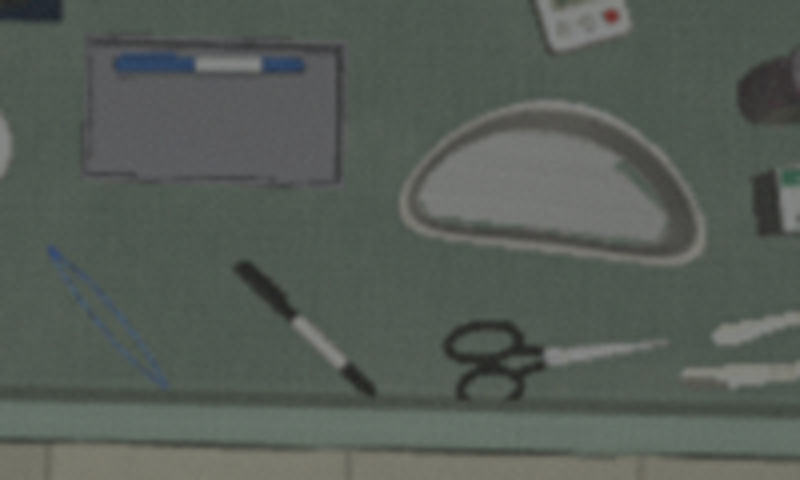

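View pics/scz1.png

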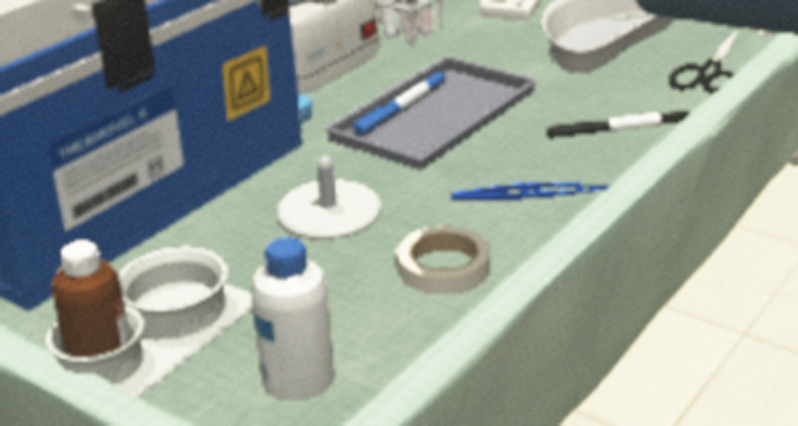

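```bash
cat > meas.py <<'E'
from h import *
import pickle
c=pickle.load(open('top.pkl','rb'))
im=c['color']; hsv=cv2.cvtColor(im,cv2.COLOR_RGB2HSV)
def comp(mask,box,z,name):
    m=np.zeros(mask.shape,bool); x0,y0,x1,y1=box; m[y0:y1,x0:x1]=mask[y0:y1,x0:x1]
    v,u=np.nonzero(m); 
    P=np.array([onplane(c,a,b,z)[:2] for a,b in zip(u,v)])
    pts=P.astype(np.float32); r=cv2.minAreaRect(pts)
    ce,rad=cv2.minEnclosingCircle(pts)
    w,V=np.linalg.eigh(np.cov(P.T)); ax=V[:,1]
    print(name,len(u),'mean',P.mean(0).round(4),'rect c',np.round(r[0],4),'size',np.round(r[1],4),'encl',np.round(ce,4),round(rad,4),'axis deg',round(np.degrees(np.arctan2(ax[1],ax[0]))%180,1))
H,S,V=[hsv[...,i].astype(int) for i in range(3)]
blue=(H>100)&(H<125)&(S>90)
comp(blue,(168,212,190,236),0.104,'cap')
comp(blue,(262,208,300,250),0.005,'tweezers')
comp(blue,(280,160,335,172),0.012,'bluepen')
comp((V<60),(312,212,350,248),0.008,'blackmarker')
comp((V<60)|((V>115)&(S<60)),(312,212,350,248),0.008,'blackmarker+label')
comp((H<30)|(S<35)&(V>95),(222,214,251,243),0.019,'roll')
comp((S<40)&(V>105),(228,170,260,202),0.010,'stand')
comp((S<45)&(V>95),(157,170,203,201),0.0,'caddy')
comp((S<60)&(V<110)&(H>110)|((H>100)&(V>60)&(S<60)&(S>15)&(H<150)),(270,155,345,200),0.01,'tray')
E
python3 meas.py
python3 - <<'E'
from h import *
import pickle
c=pickle.load(open('top.pkl','rb'))
def z1(X,Y,z,ox=145): return onplane(c,(X+.5)/4-.5+ox,(Y+.5)/4-.5+150,z)[:2].round(4)
print('cup rim LRTB',z1(118,137,.035),z1(217,137,.035),z1(167,84,.035),z1(167,186,.035))
print('caddy foot corners',z1(52,200,.003),z1(228,193,.003),z1(226,83,.003),z1(52,92,.003))
print('stand foot',z1(340,146,.01),z1(453,146,.01),z1(396,90,.01),z1(396,202,.01),'spindle top',z1(392,133,.053), 'base',z1(390,152,.01))
print('roll',z1(321,315,.015),z1(415,315,.015),z1(368,267,.015),z1(368,363,.015))
print('tray TL TR BR BL',z1(527,37,.017),z1(783,45,.017),z1(780,184,.017),z1(524,174,.017))
z=lambda X,Y,h: z1(X,Y,h,255)
print('dish rim left,right,top,botL,botR',z(400,202,.037),z(706,232,.037),z(545,100,.037),z(430,235,.037),z(680,265,.037))
print('lip',z1(400,392,.0),z(400,405,0))
print('marker ends',z(238,264,.006),z(374,394,.006))
print('tweezer ends',z1(489,246,.005),z1(606,388,.005))
E
```

```text
cap 51 mean [0.4508 0.1884] rect c [0.4519 0.188 ] size [0.019  0.0188] encl [0.4507 0.1881] 0.0108 axis deg 78.8
tweezers 6 mean [ 0.4916 -0.054 ] rect c [ 0.4919 -0.0541] size [0.0078 0.0039] encl [ 0.4916 -0.0536] 0.0042 axis deg 38.2
bluepen 103 mean [ 0.6315 -0.1481] rect c [ 0.6335 -0.1632] size [0.0118 0.1335] encl [ 0.6321 -0.1632] 0.0669 axis deg 90.4
blackmarker 91 mean [ 0.4527 -0.2247] rect c [ 0.4426 -0.2359] size [0.1314 0.0102] encl [ 0.4425 -0.2359] 0.0659 axis deg 46.7
blackmarker+label 134 mean [ 0.4461 -0.2317] rect c [ 0.4426 -0.2359] size [0.1314 0.0102] encl [ 0.4425 -0.2359] 0.0659 axis deg 46.7
roll 170 mean [0.4491 0.0392] rect c [0.4407 0.0352] size [0.0772 0.0665] encl [0.4367 0.0298] 0.0443 axis deg 38.6
stand 581 mean [0.5679 0.0194] rect c [0.568  0.0193] size [0.0759 0.0783] encl [0.5681 0.0195] 0.0405 axis deg 106.3
caddy 995 mean [0.5672 0.197 ] rect c [0.5684 0.2069] size [0.0871 0.1308] encl [0.5679 0.2066] 0.0744 axis deg 98.9
tray 636 mean [ 0.5969 -0.1664] rect c [ 0.5985 -0.1674] size [0.1856 0.1033] encl [ 0.5993 -0.167 ] 0.1043 axis deg 85.4
cup rim LRTB [0.5658 0.2147] [0.5675 0.1443] [0.6047 0.1815] [0.5316 0.1783]
caddy foot corners [0.523  0.2676] [0.5312 0.1402] [0.6119 0.1449] [0.6022 0.2715]
stand foot [0.5666 0.0594] [ 0.5685 -0.0223] [0.6085 0.0202] [0.5268 0.0176] spindle top [0.5708 0.0185] base [0.5631 0.0231]
roll [0.4437 0.0683] [0.4453 0.0011] [0.4789 0.0358] [0.4103 0.0336]
tray TL TR BR BL [ 0.6484 -0.074 ] [ 0.647  -0.2594] [ 0.5457 -0.2585] [ 0.5485 -0.0743]
dish rim left,right,top,botL,botR [ 0.5314 -0.2987] [ 0.5153 -0.5152] [ 0.6069 -0.4012] [ 0.5085 -0.3201] [ 0.4914 -0.4967]
lip [0.3904 0.0112] [ 0.3887 -0.3056]
marker ends [ 0.4871 -0.1869] [ 0.396 -0.286]
tweezer ends [ 0.497  -0.0502] [ 0.3967 -0.1369]
```

```bash
python3 - <<'E'
from h import *
import pickle
c=pickle.load(open('scene.pkl','rb'));t=pickle.load(open('top.pkl','rb'))
for n,p in dict(captop=(.4507,.188,.104),bottlebase=(.4507,.188,0),cuprim=(.5675,.1795,.035),spintop=(.5695,.019,.053),foot=(.568,.0193,.01),roll=(.4447,.0347,.019),tweA=(.497,-.0502,.005),marA=(.4871,-.1869,.006),trayBL=(.5485,-.0743,.017),trayTL=(.6484,-.074,.017),boxbot=(.66,.15,0)).items():
    u,v=proj(c,p); print(n,'scene',round(u,1),round(v,1),'zoomed',round((u-100)*2.66),round((v-160)*2.66),'top',np.round(proj(t,p),1))
E
```

```text
captop scene 208.8 251.9 zoomed 289 245 top [176.5 223. ]
bottlebase scene 214.0 302.4 zoomed 303 379 top [184.2 225.2]
cuprim scene 167.5 262.8 zoomed 180 274 top [186.5 183.6]
spintop scene 222.0 218.8 zoomed 324 156 top [242.4 183.3]
foot scene 223.9 236.7 zoomed 330 204 top [243.5 186. ]
roll scene 267.0 253.5 zoomed 444 249 top [236.5 228.2]
tweA scene 269.8 233.8 zoomed 452 196 top [266.9 211.1]
marA scene 305.9 209.8 zoomed 548 133 top [314.1 215.6]
trayBL scene 257.0 218.4 zoomed 418 155 top [275.6 193.1]
trayTL scene 222.8 207.7 zoomed 327 127 top [276.4 158.9]
boxbot scene 148.2 256.4 zoomed 128 256 top [200.2 154.3]
```

```bash
python3 - <<'E'
from h import *
import pickle
c=pickle.load(open('scene.pkl','rb'));t=pickle.load(open('top.pkl','rb'))
def draw(c,box,n,f,cen):
    x0,y0,x1,y1=box
    im=cv2.resize(np.ascontiguousarray(c['color'][y0:y1,x0:x1,::-1]),None,fx=f,fy=f,interpolation=cv2.INTER_CUBIC)
    im=cv2.convertScaleAbs(im,alpha=1.3)
    for (cx,cy,r,z,col) in cen:
        for a in np.linspace(0,2*np.pi,60):
            u,v=proj(c,(cx+r*np.cos(a),cy+r*np.sin(a),z)); cv2.circle(im,(int((u-x0+.5)*f),int((v-y0+.5)*f)),1,col,-1)
    return im
L=[(.5675,.1795,.035,.035,(0,0,255)),(.5675,.1795,.031,.009,(0,255,0)),(.4507,.188,.024,.0,(255,0,255)),(.4507,.188,.0125,.104,(255,0,255))]
a=draw(c,(110,235,240,325),'',5,L); b=draw(t,(150,160,230,250),'',5,L)
h=max(a.shape[0],b.shape[0]); 
o=np.zeros((h,a.shape[1]+b.shape[1],3),np.uint8); o[:a.shape[0],:a.shape[1]]=a; o[:b.shape[0],a.shape[1]:]=b
o=cv2.resize(o,(800,int(h*800/o.shape[1]))); cv2.imwrite('pics/chk1.png',o)
E
```

```text
(no output)
```

View pics/chk1.png

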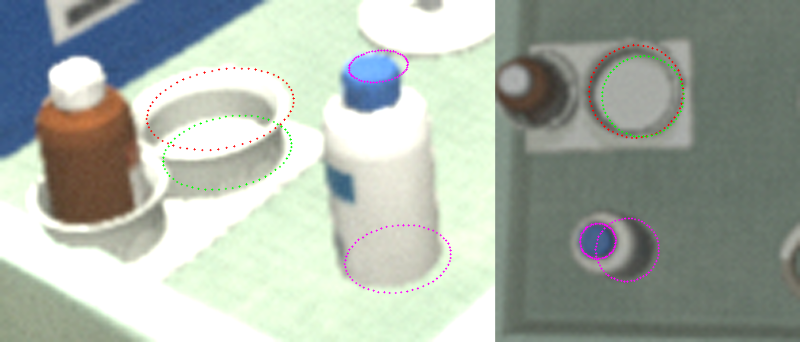

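Both views agree to about 2–3 px, so I'll act. First turn the tool so the jaws open along world x.

```bash
cat > go.py <<'E'
# usage: go.py x y z yawdeg(tool x)
from h import *
import sys
a=[float(s) for s in sys.argv[1:]]
o=get_obs(); Rm=rot(o['eef_rot']); M=Rm.as_matrix()
print('t',round(o['time_s'],2),'pos',np.round(o['eef_pos'],4),'yaw',round(np.degrees(np.arctan2(M[1,0],M[0,0])),2),'zaxis',M[:,2].round(4),'F',np.round(o['wrist_force'],1),'op',round(o['opening'],3),'q6',round(o['q'][5],2))
if a:
    y=np.radians(a[3]); T=np.array([[np.cos(y),np.sin(y),0],[np.sin(y),-np.cos(y),0],[0,0,-1]])
    d=np.array(a[:3])-np.array(o['eef_pos'])
    rv=(Rm.inv()*R.from_matrix(T)).as_rotvec()
    print('now-frame cm',(Rm.inv().apply(d)*100).round(2),'rotvec',rv.round(4),'| target-frame cm',(T.T@d*100).round(2))
E
python3 -m inch '[{"delta_pos":[0,0,-0.2],"rotation":[0,0,-0.1475]},{"delta_pos":[0,0,-0.2],"rotation":[0,0,-0.1475]},{"delta_pos":[0,0,-0.2],"rotation":[0,0,-0.1475]},{"delta_pos":[0,0,-0.2],"rotation":[0,0,-0.1475]},{"delta_pos":[0,0,-0.2],"rotation":[0,0,-0.1475]},{"delta_pos":[0,0,-0.2],"rotation":[0,0,-0.1475]},{"delta_pos":[0,0,-0.2],"rotation":[0,0,-0.1475]},{"delta_pos":[0,0,-0.2],"rotation":[0,0,-0.1475]},{"delta_pos":[0,0,0],"rotation":[0,0,0]}]' 8.54
python3 go.py 0.4507 0.188 0.24 90
```

```text
time_s: 1.0
eef_pos: [0.218, -0.532, 0.2471]
eef_rot: [-0.0, 0.707, 0.707, 0.0]
wrist_force: [-0.0, -0.1, 0.8]
opening: 0.997
t 1.0 pos [ 0.218  -0.532   0.2471] yaw 89.96 zaxis [-1.e-04  4.e-04 -1.e+00] F [-0.  -0.1  0.8] op 0.997 q6 -1.39
now-frame cm [72.01 23.22  0.74] rotvec [-0.0001 -0.0004 -0.0007] | target-frame cm [72.   23.27  0.71]
```

```bash
python3 -m inch '[{"delta_pos":[3.6,1.16,0],"rotation":[0,0,0]},{"delta_pos":[3.6,1.16,0],"rotation":[0,0,0]},{"delta_pos":[3.6,1.16,0],"rotation":[0,0,0]},{"delta_pos":[3.6,1.16,0],"rotation":[0,0,0]},{"delta_pos":[3.6,1.16,0],"rotation":[0,0,0]},{"delta_pos":[3.6,1.16,0],"rotation":[0,0,0]},{"delta_pos":[3.6,1.16,0],"rotation":[0,0,0]},{"delta_pos":[3.6,1.16,0],"rotation":[0,0,0]},{"delta_pos":[3.6,1.16,0],"rotation":[0,0,0]},{"delta_pos":[3.6,1.16,0],"rotation":[0,0,0]}]'
python3 -m inch '[{"delta_pos":[3.6,1.16,0],"rotation":[0,0,0]},{"delta_pos":[3.6,1.16,0],"rotation":[0,0,0]},{"delta_pos":[3.6,1.16,0],"rotation":[0,0,0]},{"delta_pos":[3.6,1.16,0],"rotation":[0,0,0]},{"delta_pos":[3.6,1.16,0],"rotation":[0,0,0]},{"delta_pos":[3.6,1.16,0],"rotation":[0,0,0]},{"delta_pos":[3.6,1.16,0],"rotation":[0,0,0]},{"delta_pos":[3.6,1.16,0],"rotation":[0,0,0]},{"delta_pos":[2.0,1,0],"rotation":[0,0,0]},{"delta_pos":[0,0,0],"rotation":[0,0,0]}]'
python3 go.py 0.4507 0.188 0.16 90
```

```text
time_s: 2.0
eef_pos: [0.3347, -0.1708, 0.2471]
eef_rot: [0.0, 0.71, 0.705, 0.0]
wrist_force: [0.8, -0.4, 0.4]
opening: 0.999
time_s: 3.0
eef_pos: [0.4384, 0.1377, 0.2469]
eef_rot: [-0.0, 0.708, 0.706, 0.0]
wrist_force: [-0.1, -0.4, 0.1]
opening: 1.0
t 3.0 pos [0.4384 0.1377 0.2469] yaw 89.85 zaxis [-4.e-04  6.e-04 -1.e+00] F [-0.1 -0.4  0.1] op 1.0 q6 0.05
now-frame cm [5.03 1.22 8.7 ] rotvec [-0.0004 -0.0006 -0.0026] | target-frame cm [5.03 1.23 8.69]
```

```bash
python3 -m inch '[{"delta_pos":[2.5,0.6,0],"rotation":[0,0,0]},{"delta_pos":[2.5,0.6,0],"rotation":[0,0,0]},{"delta_pos":[0,0,4],"rotation":[0,0,0]},{"delta_pos":[0,0,4.7],"rotation":[0,0,0]},{"delta_pos":[0,0,0],"rotation":[0,0,0]},{"delta_pos":[0,0,0],"rotation":[0,0,0]}]'
python3 - <<'E'
from h import *
o=get_obs();p=np.array(o['eef_pos']);print(p)
for n,b in(('scene',(110,130,310,330)),('top',(120,140,260,280))):
    c=camera(n); im=c['color'].copy()
    x0,y0,x1,y1=b; f=2 if n=='scene' else 2.857
    im=cv2.resize(im[y0:y1,x0:x1,::-1],(400,400),interpolation=cv2.INTER_CUBIC)
    for q,col in((p,(0,0,255)),((p[0],p[1],.104),(0,255,0))):
        u,v=proj(c,q); cv2.circle(im,(int((u-x0)*f),int((v-y0)*f)),2,col,-1)
    cv2.imwrite('pics/a_%s.png'%n,im)
cv2.imwrite('pics/a.png',np.hstack([cv2.imread('pics/a_scene.png'),cv2.imread('pics/a_top.png')]))
E
```

```text
time_s: 3.6
eef_pos: [0.4497, 0.1848, 0.1604]
eef_rot: [-0.001, 0.709, 0.706, -0.001]
wrist_force: [0.9, 0.6, 0.4]
opening: 1.001
[0.44968824 0.18476744 0.16038231]
```

View pics/a.png

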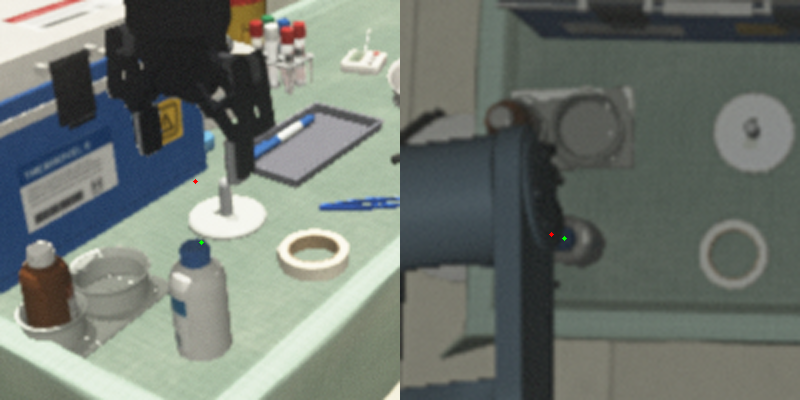

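```bash
python3 go.py 0.4515 0.189 0.043 90
```

```text
t 3.7 pos [0.4519 0.1852 0.1628] yaw 89.79 zaxis [ 3.6e-03  4.0e-04 -1.0e+00] F [ 0.4 -0.5 -0.1] op 1.0 q6 0.15
now-frame cm [ 0.37 -0.08 11.98] rotvec [ 0.0036 -0.0005 -0.0036] | target-frame cm [ 0.38 -0.04 11.98]
```

```bash
python3 -m inch '[{"delta_pos":[0.3,0,1.5],"rotation":[0,0,0]},{"delta_pos":[0,0,1.5],"rotation":[0,0,0]},{"delta_pos":[0,0,1.5],"rotation":[0,0,0]},{"delta_pos":[0,0,1.5],"rotation":[0,0,0]},{"delta_pos":[0,0,1.5],"rotation":[0,0,0]},{"delta_pos":[0,0,1.5],"rotation":[0,0,0]},{"delta_pos":[0,0,1.5],"rotation":[0,0,0]},{"delta_pos":[0,0,1.5],"rotation":[0,0,0]},{"delta_pos":[0,0,0],"rotation":[0,0,0]}]'
python3 -m inch '[{"delta_pos":[0,0,0],"rotation":[0,0,0]},{"delta_pos":[0,0,0],"rotation":[0,0,0]}]'
python3 go.py 0.4515 0.189 0.043 90
```

```text
time_s: 4.6
eef_pos: [0.4509, 0.1883, 0.0409]
eef_rot: [0.0, 0.708, 0.706, 0.0]
wrist_force: [-1.0, -0.1, 0.2]
opening: 1.004
time_s: 4.8
eef_pos: [0.4518, 0.1886, 0.0421]
eef_rot: [0.001, 0.708, 0.706, 0.001]
wrist_force: [0.1, 0.7, -0.4]
opening: 1.002
t 4.8 pos [0.4518 0.1886 0.0421] yaw 89.87 zaxis [ 3.1e-03  5.0e-04 -1.0e+00] F [ 0.1  0.7 -0.4] op 1.002 q6 0.15
now-frame cm [ 0.04 -0.03 -0.09] rotvec [ 0.0031 -0.0005 -0.0023] | target-frame cm [ 0.04 -0.03 -0.09]
```

```bash
python3 -m inch '[{"delta_pos":[0,0,0],"rotation":[0,0,0]},{"delta_pos":[0,0,0],"rotation":[0,0,0]},{"delta_pos":[0,0,0],"rotation":[0,0,0]},{"delta_pos":[0,0,0],"rotation":[0,0,0]},{"delta_pos":[0,0,0],"rotation":[0,0,0]},{"delta_pos":[0,0,0],"rotation":[0,0,0]},{"delta_pos":[0,0,0],"rotation":[0,0,0]},{"delta_pos":[0,0,0],"rotation":[0,0,0]}]' 2
python3 go.py
python3 -m inch '[{"delta_pos":[0,0,-1],"rotation":[0,0,0]},{"delta_pos":[0,0,-1.5],"rotation":[0,0,0]},{"delta_pos":[0,0,-1.5],"rotation":[0,0,0]},{"delta_pos":[0,0,-1.5],"rotation":[0,0,0]},{"delta_pos":[0,0,-1.5],"rotation":[0,0,0]},{"delta_pos":[0,0,0],"rotation":[0,0,0]},{"delta_pos":[0,0,0],"rotation":[0,0,0]}]'
python3 go.py 0.5680 0.1805 0.113 90
```

```text
time_s: 5.6
eef_pos: [0.4508, 0.1886, 0.041]
eef_rot: [0.0, 0.708, 0.706, 0.0]
wrist_force: [-2.2, -0.2, 5.4]
opening: 0.549
t 5.6 pos [0.4508 0.1886 0.041 ] yaw 89.89 zaxis [ 1.e-03  1.e-04 -1.e+00] F [-2.2 -0.2  5.4] op 0.549 q6 0.15
time_s: 6.3
eef_pos: [0.4502, 0.1885, 0.1104]
eef_rot: [0.0, 0.708, 0.706, 0.0]
wrist_force: [-0.1, -0.7, -1.8]
opening: 0.544
t 6.3 pos [0.4502 0.1885 0.1104] yaw 89.89 zaxis [ 5.e-04  1.e-04 -1.e+00] F [-0.1 -0.7 -1.8] op 0.544 q6 0.15
now-frame cm [-0.77 11.78 -0.25] rotvec [ 0.0005 -0.0001 -0.002 ] | target-frame cm [-0.8  11.78 -0.26]
```

```bash
python3 -m inch '[{"delta_pos":[-0.1,1.5,0],"rotation":[0,0,0]},{"delta_pos":[-0.1,2,0],"rotation":[0,0,0]},{"delta_pos":[-0.1,2,0],"rotation":[0,0,0]},{"delta_pos":[-0.2,2,0],"rotation":[0,0,0]},{"delta_pos":[-0.1,2,0],"rotation":[0,0,0]},{"delta_pos":[-0.1,1.5,0],"rotation":[0,0,0]},{"delta_pos":[-0.1,0.8,0],"rotation":[0,0,0]},{"delta_pos":[0,0,0],"rotation":[0,0,0]},{"delta_pos":[0,0,0],"rotation":[0,0,0]}]'
python3 -m inch '[{"delta_pos":[0,0,1],"rotation":[0,0,0]},{"delta_pos":[0,0,1],"rotation":[0,0,0]},{"delta_pos":[0,0,0],"rotation":[0,0,0]},{"delta_pos":[0,0,0],"rotation":[0,0,0]}]'
cat > view2.py <<'E'
from h import *
import sys
n=sys.argv[1]; ps,pt=[tuple(int(s) for s in a.split(',')) for a in sys.argv[2:4]]; w=int(sys.argv[4]) if len(sys.argv)>4 else 100
ims=[]
for nm,b in(('scene',ps),('top',pt)):
    c=camera(nm); im=c['color'][:,:,::-1]; h=w//2
    x0=min(max(b[0]-h,0),560-w); y0=min(max(b[1]-h,0),420-w)
    ims.append(cv2.convertScaleAbs(cv2.resize(im[y0:y0+w,x0:x0+w],(400,400),interpolation=cv2.INTER_CUBIC),alpha=1.3)); print(nm,'origin',x0,y0,'scale',400/w)
cv2.imwrite('pics/%s.png'%n,np.hstack(ims))
E
python3 view2.py b 170,250 190,190 120; python3 go.py 0.5680 0.1805 0.0515 90
```

```text
time_s: 7.2
eef_pos: [0.5671, 0.1802, 0.1094]
eef_rot: [-0.001, 0.708, 0.706, -0.001]
wrist_force: [0.2, -0.1, -1.2]
opening: 0.55
time_s: 7.6
eef_pos: [0.5675, 0.1802, 0.0896]
eef_rot: [-0.0, 0.708, 0.706, -0.001]
wrist_force: [-0.4, 0.1, -0.6]
opening: 0.549
scene origin 110 190 scale 3.3333333333333335
top origin 130 130 scale 3.3333333333333335
t 7.7 pos [0.5683 0.1803 0.0905] yaw 89.89 zaxis [ 3.e-04  0.e+00 -1.e+00] F [ 0.1 -0.2  0.2] op 0.548 q6 0.11
now-frame cm [ 0.02 -0.03  3.9 ] rotvec [ 0.0003 -0.     -0.0019] | target-frame cm [ 0.02 -0.03  3.9 ]
```

View pics/b.png

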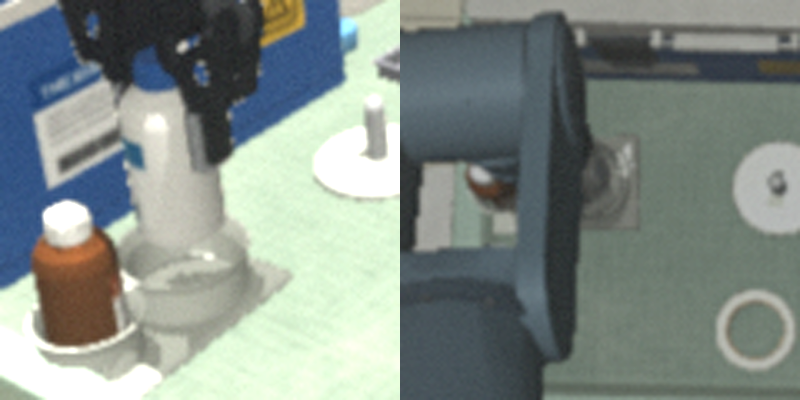

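```bash
python3 -m inch '[{"delta_pos":[0,0,0.8],"rotation":[0,0,0]},{"delta_pos":[0,0,0.8],"rotation":[0,0,0]},{"delta_pos":[0,0,0.8],"rotation":[0,0,0]},{"delta_pos":[0,0,0.7],"rotation":[0,0,0]},{"delta_pos":[0,0,0.4],"rotation":[0,0,0]},{"delta_pos":[0,0,0.2],"rotation":[0,0,0]},{"delta_pos":[0,0,0],"rotation":[0,0,0]}]'
python3 -m inch '[{"delta_pos":[0,0,0.1],"rotation":[0,0,0]},{"delta_pos":[0,0,0.1],"rotation":[0,0,0]},{"delta_pos":[0,0,0],"rotation":[0,0,0]}]'
```

```text
time_s: 8.4
eef_pos: [0.5681, 0.1802, 0.0529]
eef_rot: [-0.0, 0.708, 0.706, -0.0]
wrist_force: [-0.4, -0.9, -1.5]
opening: 0.55
time_s: 8.7
eef_pos: [0.5683, 0.1802, 0.0514]
eef_rot: [0.0, 0.708, 0.706, 0.0]
wrist_force: [-0.0, -0.3, -1.0]
opening: 0.548
```

```bash
python3 -m inch '[{"delta_pos":[0,0,0.1],"rotation":[0,0,0]},{"delta_pos":[0,0,0],"rotation":[0,0,0]}]'
python3 -m inch '[{"delta_pos":[0,0,0.1],"rotation":[0,0,0]},{"delta_pos":[0,0,0],"rotation":[0,0,0]}]'; python3 view2.py b2 170,250 190,190 120
```

```text
time_s: 8.9
eef_pos: [0.5682, 0.1802, 0.0503]
eef_rot: [-0.0, 0.708, 0.706, -0.0]
wrist_force: [0.4, -1.3, 0.4]
opening: 0.55
time_s: 9.1
eef_pos: [0.5683, 0.1802, 0.05]
eef_rot: [0.0, 0.708, 0.706, 0.0]
wrist_force: [-1.9, 0.4, 4.6]
opening: 0.549
scene origin 110 190 scale 3.3333333333333335
top origin 130 130 scale 3.3333333333333335
```

View pics/b2.png

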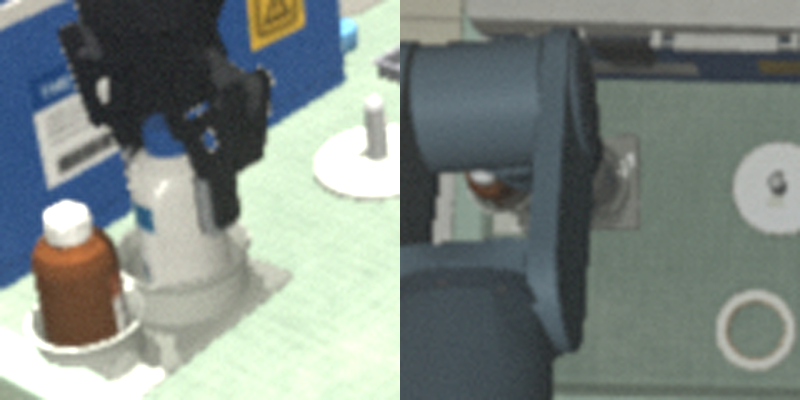

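The bottle sits on the cup floor (contact 4.6 N, exactly at the 9 mm step). Release and rise.

```bash
python3 -m inch '[{"delta_pos":[0,0,0],"rotation":[0,0,0]},{"delta_pos":[0,0,0],"rotation":[0,0,0]},{"delta_pos":[0,0,0],"rotation":[0,0,0]},{"delta_pos":[0,0,0],"rotation":[0,0,0]},{"delta_pos":[0,0,-1],"rotation":[0,0,0]},{"delta_pos":[0,0,-2],"rotation":[0,0,0]},{"delta_pos":[0,0,-2],"rotation":[0,0,0]},{"delta_pos":[0,0,-3],"rotation":[0,0,0]},{"delta_pos":[0,0,-3],"rotation":[0,0,0]}]' 7.5
python3 go.py 0.445 0.035 0.15 0;python3 go.py 0.445 0.035 0.15 180; python3 view2.py b3 170,250 190,190 120
```

```text
time_s: 10.1
eef_pos: [0.5679, 0.1802, 0.1607]
eef_rot: [-0.0, 0.708, 0.706, -0.0]
wrist_force: [1.0, 0.5, -0.8]
opening: 0.877
t 10.1 pos [0.5679 0.1802 0.1607] yaw 89.89 zaxis [-3.e-04 -0.e+00 -1.e+00] F [ 1.   0.5 -0.8] op 0.877 q6 0.11
now-frame cm [-14.54 -12.26   1.08] rotvec [-3.0000e-04  3.0000e-04  1.5688e+00] | target-frame cm [-12.29  14.52   1.07]
t 10.1 pos [0.5679 0.1802 0.1607] yaw 89.89 zaxis [-3.e-04 -0.e+00 -1.e+00] F [ 1.   0.5 -0.8] op 0.877 q6 0.11
now-frame cm [-14.54 -12.26   1.08] rotvec [-3.0000e-04 -3.0000e-04 -1.5728e+00] | target-frame cm [ 12.29 -14.52   1.07]
scene origin 110 190 scale 3.3333333333333335
top origin 130 130 scale 3.3333333333333335
```

View pics/b3.png

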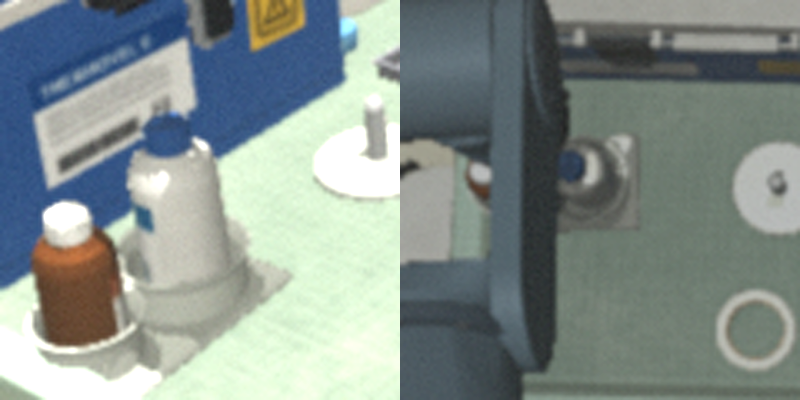

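Bottle stands upright in the cup. Next, the roll.

```bash
python3 -m inch '[{"delta_pos":[-2.9,-2.45,0],"rotation":[0,0,0]},{"delta_pos":[-2.9,-2.45,0],"rotation":[0,0,0]},{"delta_pos":[-2.9,-2.45,0],"rotation":[0,0,0]},{"delta_pos":[-2.9,-2.45,0],"rotation":[0,0,0]},{"delta_pos":[-2.9,-2.45,0],"rotation":[0,0,0]}]' 8.54
python3 -m inch '[{"delta_pos":[0,0,0.8],"rotation":[0,0,0.1415]},{"delta_pos":[0,0,0.8],"rotation":[0,0,0.1415]},{"delta_pos":[0,0,0.8],"rotation":[0,0,0.1415]},{"delta_pos":[0,0,0.8],"rotation":[0,0,0.1415]},{"delta_pos":[0,0,0.8],"rotation":[0,0,0.1415]},{"delta_pos":[0,0,0.8],"rotation":[0,0,0.1415]},{"delta_pos":[0,0,0.8],"rotation":[0,0,0.1415]},{"delta_pos":[0,0,0.8],"rotation":[0,0,0.1415]},{"delta_pos":[0,0,0],"rotation":[0,0,0]},{"delta_pos":[0,0,0],"rotation":[0,0,0]}]'
python3 go.py 0.445 0.035 0.03 25; python3 view2.py r1 260,240 240,220 120
```

```text
time_s: 10.7
eef_pos: [0.4441, 0.0346, 0.1591]
eef_rot: [-0.0, 0.708, 0.707, -0.0]
wrist_force: [0.3, -0.2, 1.0]
opening: 1.0
time_s: 11.7
eef_pos: [0.4452, 0.0355, 0.0953]
eef_rot: [-0.0, 0.976, 0.219, -0.0]
wrist_force: [-0.6, -0.0, -0.1]
opening: 0.999
t 11.7 pos [0.4452 0.0355 0.0953] yaw 25.24 zaxis [-5.e-04  1.e-04 -1.e+00] F [-0.6 -0.  -0.1] op 0.999 q6 0.94
now-frame cm [-0.04  0.04  6.53] rotvec [-0.0003  0.0004  0.0043] | target-frame cm [-0.04  0.03  6.53]
scene origin 200 180 scale 3.3333333333333335
top origin 180 160 scale 3.3333333333333335
```

View pics/r1.png

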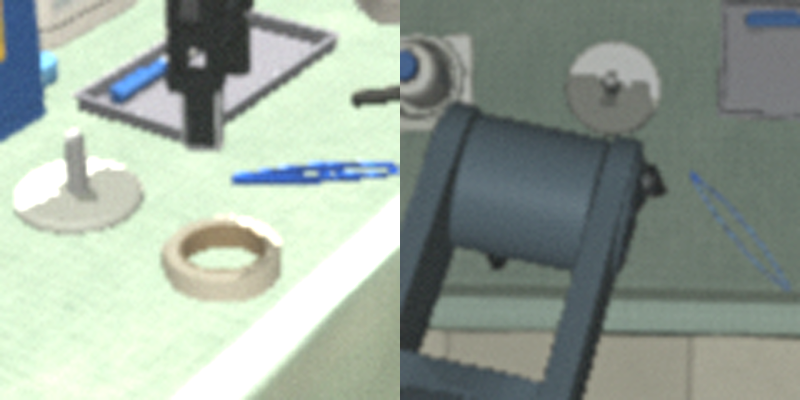

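```bash
python3 -m inch '[{"delta_pos":[0,0,2],"rotation":[0,0,0]},{"delta_pos":[0,0,2],"rotation":[0,0,0]},{"delta_pos":[0,0,1.5],"rotation":[0,0,0]},{"delta_pos":[0,0,1],"rotation":[0,0,0]},{"delta_pos":[0,0,0],"rotation":[0,0,0]},{"delta_pos":[0,0,0],"rotation":[0,0,0]}]'
python3 view2.py r2 260,240 240,220 100; python3 go.py 0.445 0.035 0.002 25
```

```text
time_s: 12.4
eef_pos: [0.4458, 0.0354, 0.0308]
eef_rot: [0.0, 0.976, 0.217, 0.0]
wrist_force: [-0.0, -0.4, -0.1]
opening: 0.999
scene origin 210 190 scale 4.0
top origin 190 170 scale 4.0
t 12.5 pos [0.4463 0.0353 0.0312] yaw 25.05 zaxis [ 1.7e-03 -3.0e-04 -1.0e+00] F [0.6 0.3 0.2] op 1.001 q6 0.95
now-frame cm [-0.13 -0.03  2.92] rotvec [ 0.001  -0.0014  0.0009] | target-frame cm [-0.13 -0.02  2.92]
```

View pics/r2.png

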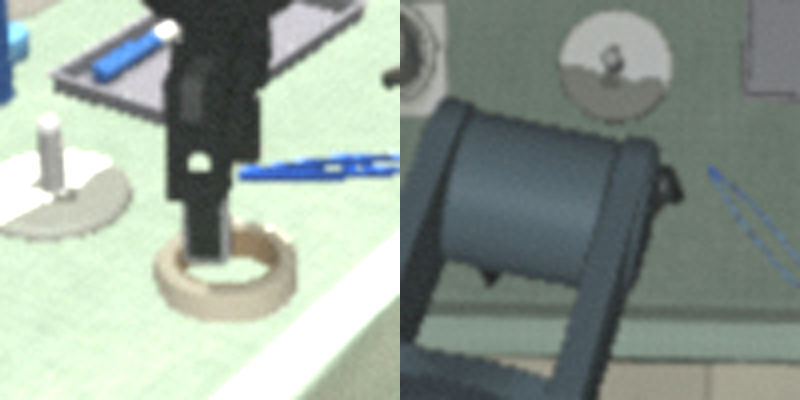

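```bash
python3 - <<'E'
from h import *
o=get_obs();p=np.array(o['eef_pos']);M=rot(o['eef_rot']).as_matrix()
c=camera('scene')
for n,q in dict(nearin=p-M[:,1]*.0425+[0,0,.013],nearout=p-M[:,1]*.057+[0,0,.013],nearinL=p-M[:,1]*.0425+M[:,0]*.011+[0,0,.013],nearinR=p-M[:,1]*.0425-M[:,0]*.011+[0,0,.013],roll=(.445,.035,.019),rollL=np.array([.445,.035,.019])+M[:,0]*.034,rollR=np.array([.445,.035,.019])-M[:,0]*.034,rollnear=np.array([.445,.035,.019])-M[:,1]*.034).items():
    u,v=proj(c,q); print(n,round((u-210)*4),round((v-190)*4))
E
```

```text
nearin 207 258
nearout 202 275
nearinL 184 256
nearinR 231 260
roll 227 254
rollL 159 249
rollR 296 259
rollnear 215 293
```

```bash
python3 -m inch '[{"delta_pos":[-0.1,0,1],"rotation":[0,0,0]},{"delta_pos":[0,0,1],"rotation":[0,0,0]},{"delta_pos":[0,0,0.7],"rotation":[0,0,0]},{"delta_pos":[0,0,0],"rotation":[0,0,0]},{"delta_pos":[0,0,0],"rotation":[0,0,0]}]'
python3 -m inch '[{"delta_pos":[0,0,0.5],"rotation":[0,0,0]},{"delta_pos":[0,0,0],"rotation":[0,0,0]},{"delta_pos":[0,0,0],"rotation":[0,0,0]}]'
```

```text
time_s: 13.05
eef_pos: [0.4441, 0.0351, 0.0028]
eef_rot: [-0.0, 0.976, 0.217, -0.001]
wrist_force: [1.0, -0.5, 0.4]
opening: 0.995
time_s: 13.35
eef_pos: [0.4445, 0.035, -0.0017]
eef_rot: [-0.0, 0.976, 0.217, -0.0]
wrist_force: [0.0, -0.5, -0.1]
opening: 1.0
```

```bash
python3 -m inch '[{"delta_pos":[0,0,0],"rotation":[0,0,0]},{"delta_pos":[0,0,0],"rotation":[0,0,0]},{"delta_pos":[0,0,0],"rotation":[0,0,0]},{"delta_pos":[0,0,0],"rotation":[0,0,0]},{"delta_pos":[0,0,0],"rotation":[0,0,0]},{"delta_pos":[0,0,0],"rotation":[0,0,0]}]' 5
python3 go.py; python3 view2.py r3 260,240 240,220 100
```

```text
time_s: 13.95
eef_pos: [0.4448, 0.035, -0.0008]
eef_rot: [0.0, 0.976, 0.217, 0.0]
wrist_force: [-3.8, 0.1, 11.5]
opening: 0.769
t 13.95 pos [ 0.4448  0.035  -0.0008] yaw 25.04 zaxis [ 4.e-04 -2.e-04 -1.e+00] F [-3.8  0.1 11.5] op 0.769 q6 0.95
scene origin 210 190 scale 4.0
top origin 190 170 scale 4.0
```

View pics/r3.png

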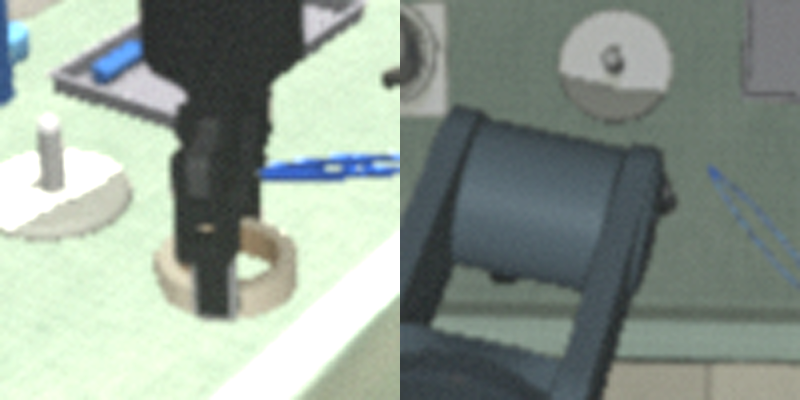

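```bash
python3 -m inch '[{"delta_pos":[0,0,-1],"rotation":[0,0,0]},{"delta_pos":[0,0,-2],"rotation":[0,0,0]},{"delta_pos":[0,0,-2],"rotation":[0,0,0]},{"delta_pos":[0,0,-2],"rotation":[0,0,0]},{"delta_pos":[0,0,-1],"rotation":[0,0,0]},{"delta_pos":[0,0,0],"rotation":[0,0,0]}]'
python3 go.py 0.5685 0.0193 0.08 25
```

```text
time_s: 14.65
eef_pos: [0.4458, 0.0348, 0.0799]
eef_rot: [0.001, 0.976, 0.217, 0.002]
wrist_force: [0.3, 0.2, 0.6]
opening: 0.765
t 14.65 pos [0.4458 0.0348 0.0799] yaw 25.03 zaxis [ 3.6e-03 -7.0e-04 -1.0e+00] F [0.3 0.2 0.6] op 0.765 q6 0.95
now-frame cm [10.46  6.6   0.03] rotvec [ 0.0021 -0.0029  0.0005] | target-frame cm [ 1.046e+01  6.590e+00 -1.000e-02]
```

```bash
python3 -m inch '[{"delta_pos":[1.5,0.95,0],"rotation":[0,0,0]},{"delta_pos":[1.8,1.13,0],"rotation":[0,0,0]},{"delta_pos":[1.8,1.13,0],"rotation":[0,0,0]},{"delta_pos":[1.8,1.13,0],"rotation":[0,0,0]},{"delta_pos":[1.8,1.13,0],"rotation":[0,0,0]},{"delta_pos":[1.75,1.13,0],"rotation":[0,0,0]},{"delta_pos":[0,0,0],"rotation":[0,0,0]},{"delta_pos":[0,0,0],"rotation":[0,0,0]}]'
python3 go.py 0.5685 0.0193 0.08 25;python3 view2.py r4 225,220 240,190 100
```

```text
time_s: 15.45
eef_pos: [0.5659, 0.0196, 0.0769]
eef_rot: [-0.001, 0.976, 0.217, -0.001]
wrist_force: [-0.6, 0.4, -0.9]
opening: 0.768
t 15.45 pos [0.5659 0.0196 0.0769] yaw 25.02 zaxis [-2.8e-03  5.0e-04 -1.0e+00] F [-0.6  0.4 -0.9] op 0.768 q6 0.96
now-frame cm [ 0.22  0.14 -0.32] rotvec [-0.0016  0.0023  0.0004] | target-frame cm [ 0.22  0.14 -0.31]
scene origin 175 170 scale 4.0
top origin 190 140 scale 4.0
```

View pics/r4.png

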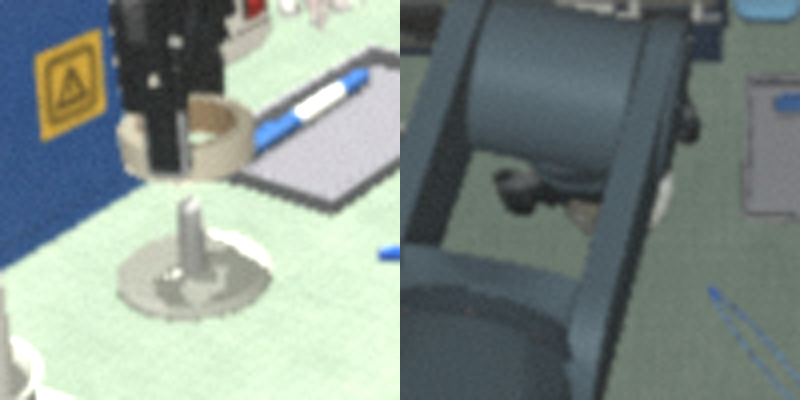

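```bash
python3 -m inch '[{"delta_pos":[0,0,1],"rotation":[0,0,0]},{"delta_pos":[0,0,1.2],"rotation":[0,0,0]},{"delta_pos":[0,0,1.2],"rotation":[0,0,0]},{"delta_pos":[0,0,1.2],"rotation":[0,0,0]},{"delta_pos":[0,0,1],"rotation":[0,0,0]},{"delta_pos":[0,0,0.7],"rotation":[0,0,0]},{"delta_pos":[0,0,0.4],"rotation":[0,0,0]},{"delta_pos":[0,0,0],"rotation":[0,0,0]},{"delta_pos":[0,0,0],"rotation":[0,0,0]}]'
```

```text
time_s: 16.45
eef_pos: [0.5675, 0.0194, 0.0116]
eef_rot: [0.0, 0.976, 0.217, 0.0]
wrist_force: [-0.3, 0.4, -0.1]
opening: 0.764
```

```bash
python3 -m inch '[{"delta_pos":[0,0,0.15],"rotation":[0,0,0]},{"delta_pos":[0,0,0],"rotation":[0,0,0]}]'
python3 -m inch '[{"delta_pos":[0,0,0.1],"rotation":[0,0,0]},{"delta_pos":[0,0,0],"rotation":[0,0,0]}]'
```

```text
time_s: 16.65
eef_pos: [0.5674, 0.0194, 0.0101]
eef_rot: [0.0, 0.976, 0.217, 0.0]
wrist_force: [0.0, 0.1, -0.8]
opening: 0.765
time_s: 16.85
eef_pos: [0.5675, 0.0194, 0.0094]
eef_rot: [0.0, 0.976, 0.217, 0.0]
wrist_force: [-1.0, -0.1, 4.3]
opening: 0.764
```

```bash
python3 -m inch '[{"delta_pos":[0,0,0],"rotation":[0,0,0]},{"delta_pos":[0,0,0],"rotation":[0,0,0]},{"delta_pos":[0,0,0],"rotation":[0,0,0]},{"delta_pos":[0,0,-0.5],"rotation":[0,0,0]},{"delta_pos":[0,0,-1],"rotation":[0,0,0]},{"delta_pos":[0,0,-2],"rotation":[0,0,0]},{"delta_pos":[0,0,-3],"rotation":[0,0,0]},{"delta_pos":[0,0,-3],"rotation":[0,0,0]},{"delta_pos":[0,0,-3],"rotation":[0,0,0]}]' 8.54
python3 go.py 0.4425 -0.2359 0.1 47;python3 view2.py r5 225,220 240,190 100
```

```text
time_s: 17.75
eef_pos: [0.5672, 0.0194, 0.1359]
eef_rot: [0.0, 0.976, 0.217, 0.0]
wrist_force: [-0.3, -0.6, -0.8]
opening: 1.0
t 17.75 pos [0.5672 0.0194 0.1359] yaw 25.03 zaxis [ 8.e-04 -1.e-04 -1.e+00] F [-0.3 -0.6 -0.8] op 1.0 q6 0.96
now-frame cm [-22.1   17.86   3.58] rotvec [ 0.0005 -0.0005 -0.3835] | target-frame cm [-27.18   8.3    3.59]
scene origin 175 170 scale 4.0
top origin 190 140 scale 4.0
```

View pics/r5.png

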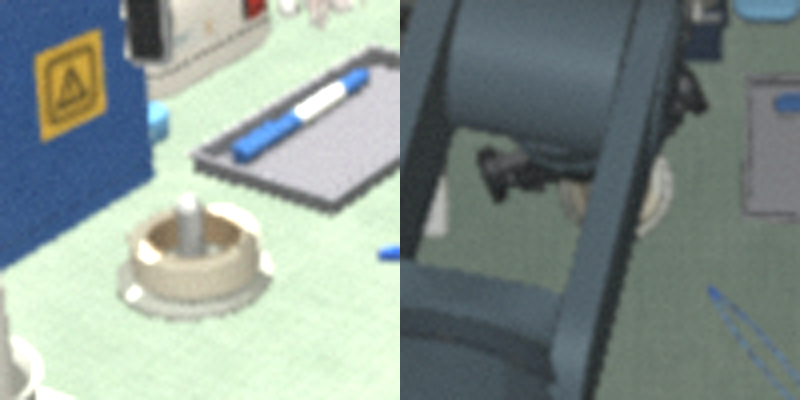

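```bash
python3 -m inch '[{"delta_pos":[-2.76,2.23,0],"rotation":[0,0,0]},{"delta_pos":[-2.76,2.23,0],"rotation":[0,0,0]},{"delta_pos":[-2.76,2.23,0],"rotation":[0,0,0]},{"delta_pos":[-2.76,2.23,0],"rotation":[0,0,0]},{"delta_pos":[-2.76,2.23,0],"rotation":[0,0,0]},{"delta_pos":[-2.76,2.23,0],"rotation":[0,0,0]},{"delta_pos":[-2.76,2.23,0],"rotation":[0,0,0]},{"delta_pos":[-2.76,2.23,0],"rotation":[0,0,0]},{"delta_pos":[0,0,0],"rotation":[0,0,0]}]' 5
python3 -m inch '[{"delta_pos":[0,0,1.5],"rotation":[0,0,-0.128]},{"delta_pos":[0,0,1.5],"rotation":[0,0,-0.128]},{"delta_pos":[0,0,1.5],"rotation":[0,0,-0.128]},{"delta_pos":[0,0,1.5],"rotation":[0,0,0]},{"delta_pos":[0,0,1.5],"rotation":[0,0,0]},{"delta_pos":[0,0,0],"rotation":[0,0,0]},{"delta_pos":[0,0,0],"rotation":[0,0,0]}]'
python3 go.py 0.4425 -0.2359 0.002 47;python3 view2.py m1 330,200 330,230 100
```

```text
time_s: 18.75
eef_pos: [0.4411, -0.2389, 0.134]
eef_rot: [0.001, 0.977, 0.215, -0.0]
wrist_force: [0.7, 0.2, -0.3]
opening: 0.589
time_s: 19.45
eef_pos: [0.4426, -0.235, 0.0588]
eef_rot: [-0.0, 0.917, 0.399, -0.0]
wrist_force: [0.5, -0.4, -0.1]
opening: 0.587
t 19.45 pos [ 0.4426 -0.235   0.0588] yaw 47.05 zaxis [-5.e-04  7.e-04 -1.e+00] F [ 0.5 -0.4 -0.1] op 0.587 q6 0.02
now-frame cm [-0.07  0.06  5.68] rotvec [-0.0008 -0.0001  0.0009] | target-frame cm [-0.07  0.06  5.68]
scene origin 280 150 scale 4.0
top origin 280 180 scale 4.0
```

View pics/m1.png

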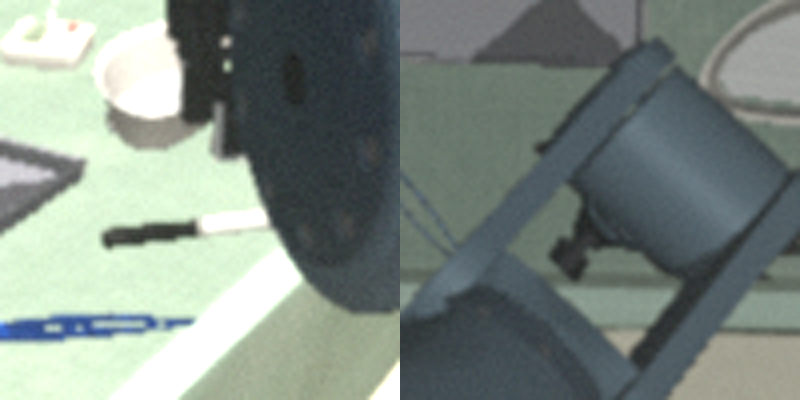

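```bash
python3 -m inch '[{"delta_pos":[0,0,1.5],"rotation":[0,0,0]},{"delta_pos":[0,0,1.5],"rotation":[0,0,0]},{"delta_pos":[0,0,1.3],"rotation":[0,0,0]},{"delta_pos":[0,0,0.8],"rotation":[0,0,0]},{"delta_pos":[0,0,0.4],"rotation":[0,0,0]},{"delta_pos":[0,0,0],"rotation":[0,0,0]},{"delta_pos":[0,0,0],"rotation":[0,0,0]}]'
python3 go.py 0.4425 -0.2359 0.002 47
```

```text
time_s: 20.25
eef_pos: [0.4428, -0.2359, 0.0042]
eef_rot: [0.0, 0.917, 0.399, 0.0]
wrist_force: [-0.3, -0.5, -0.1]
opening: 0.59
t 20.25 pos [ 0.4428 -0.2359  0.0042] yaw 47.03 zaxis [ 4.e-04 -4.e-04 -1.e+00] F [-0.3 -0.5 -0.1] op 0.59 q6 0.02
now-frame cm [-0.02 -0.02  0.22] rotvec [ 0.0006 -0.      0.0005] | target-frame cm [-0.02 -0.02  0.22]
```

```bash
python3 -m inch '[{"delta_pos":[0,0,0.1],"rotation":[0,0,0]},{"delta_pos":[0,0,0],"rotation":[0,0,0]},{"delta_pos":[0,0,0],"rotation":[0,0,0]},{"delta_pos":[0,0,0],"rotation":[0,0,0]},{"delta_pos":[0,0,0],"rotation":[0,0,0]},{"delta_pos":[0,0,0],"rotation":[0,0,0]},{"delta_pos":[0,0,0],"rotation":[0,0,0]},{"delta_pos":[0,0,0],"rotation":[0,0,0]}]' 0
python3 go.py
```

```text
time_s: 21.05
eef_pos: [0.4429, -0.2359, 0.0033]
eef_rot: [0.0, 0.917, 0.399, 0.0]
wrist_force: [-0.7, 0.5, 5.5]
opening: 0.111
t 21.05 pos [ 0.4429 -0.2359  0.0033] yaw 47.03 zaxis [ 7.e-04 -6.e-04 -1.e+00] F [-0.7  0.5  5.5] op 0.111 q6 0.02
```

```bash
python3 -m inch '[{"delta_pos":[0,0,-1],"rotation":[0,0,0]},{"delta_pos":[0,0,-2],"rotation":[0,0,0]},{"delta_pos":[0,0,-2],"rotation":[0,0,0]},{"delta_pos":[0,0,-2],"rotation":[0,0,0]},{"delta_pos":[0,0,-1],"rotation":[0,0,0]},{"delta_pos":[0,0,0],"rotation":[0,0,0]}]'
python3 go.py 0.5854 -0.1666 0.08 90;python3 view2.py m2 310,190 330,210 120
```

```text
time_s: 21.65
eef_pos: [0.4434, -0.2364, 0.0844]
eef_rot: [0.001, 0.917, 0.399, 0.001]
wrist_force: [0.4, -0.9, -0.8]
opening: 0.113
t 21.65 pos [ 0.4434 -0.2364  0.0844] yaw 47.03 zaxis [ 0.0025 -0.0022 -1.    ] F [ 0.4 -0.9 -0.8] op 0.113 q6 0.02
now-frame cm [14.78  5.63  0.46] rotvec [ 0.0032  0.0011 -0.75  ] | target-frame cm [ 6.98 14.2   0.44]
scene origin 250 130 scale 3.3333333333333335
top origin 270 150 scale 3.3333333333333335
```

View pics/m2.png

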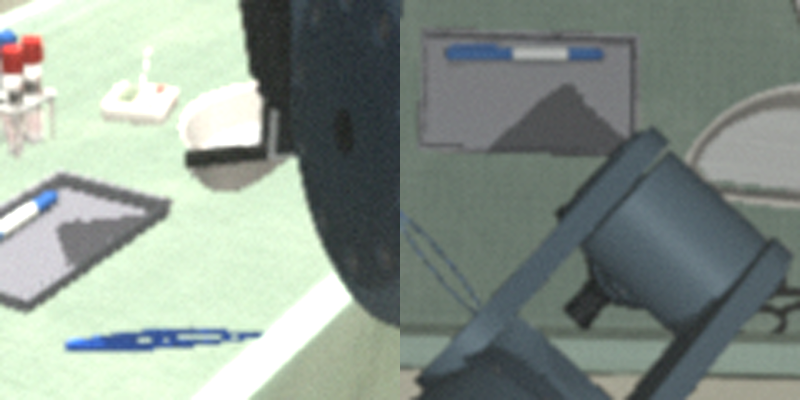

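```bash
python3 -m inch '[{"delta_pos":[1.5,0.56,0],"rotation":[0,0,0]},{"delta_pos":[2.4,0.93,0],"rotation":[0,0,0]},{"delta_pos":[2.4,0.93,0],"rotation":[0,0,0]},{"delta_pos":[2.4,0.93,0],"rotation":[0,0,0]},{"delta_pos":[2.4,0.93,0],"rotation":[0,0,0]},{"delta_pos":[2.2,0.8,0],"rotation":[0,0,0]},{"delta_pos":[1.5,0.56,0],"rotation":[0,0,0]},{"delta_pos":[0,0,0],"rotation":[0,0,0]}]'
python3 -m inch '[{"delta_pos":[0,0,0],"rotation":[0,0,-0.15]},{"delta_pos":[0,0,0],"rotation":[0,0,-0.15]},{"delta_pos":[0,0,0],"rotation":[0,0,-0.15]},{"delta_pos":[0,0,0],"rotation":[0,0,-0.15]},{"delta_pos":[0,0,0],"rotation":[0,0,-0.15]},{"delta_pos":[0,0,0],"rotation":[0,0,0]},{"delta_pos":[0,0,0],"rotation":[0,0,0]}]'
python3 go.py 0.5854 -0.1666 0.05 90;python3 view2.py m3 270,190 310,180 100
```

```text
time_s: 22.55
eef_pos: [0.5852, -0.1644, 0.0811]
eef_rot: [-0.001, 0.917, 0.4, -0.0]
wrist_force: [-0.3, 0.4, -0.9]
opening: 0.11
time_s: 23.25
eef_pos: [0.5837, -0.1659, 0.082]
eef_rot: [-0.001, 0.709, 0.705, -0.0]
wrist_force: [-0.3, -1.4, -1.1]
opening: 0.108
t 23.25 pos [ 0.5837 -0.1659  0.082 ] yaw 89.74 zaxis [-1.5e-03  6.0e-04 -1.0e+00] F [-0.3 -1.4 -1.1] op 0.108 q6 -0.47
now-frame cm [-0.07  0.17  3.2 ] rotvec [-0.0015 -0.0006 -0.0045] | target-frame cm [-0.07  0.17  3.2 ]
scene origin 220 140 scale 4.0
top origin 260 130 scale 4.0
```

View pics/m3.png

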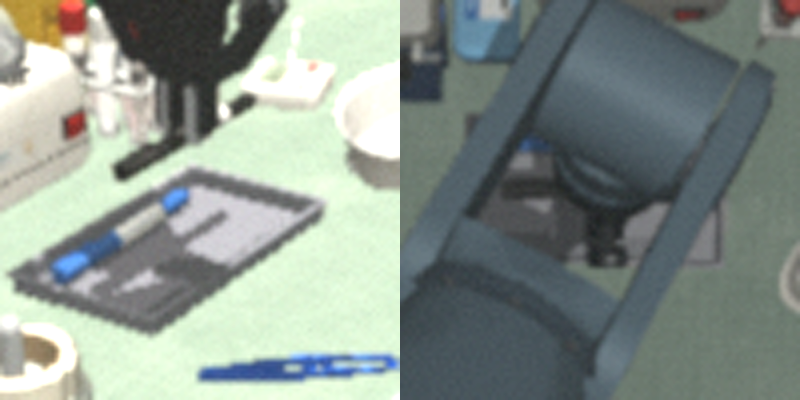

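```bash
python3 -m inch '[{"delta_pos":[-0.1,0.1,1.5],"rotation":[0,0,0]},{"delta_pos":[0,0,1.5],"rotation":[0,0,0]},{"delta_pos":[0,0,1.5],"rotation":[0,0,0]},{"delta_pos":[0,0,1.3],"rotation":[0,0,0]},{"delta_pos":[0,0,0.8],"rotation":[0,0,0]},{"delta_pos":[0,0,0.5],"rotation":[0,0,0]},{"delta_pos":[0,0,0],"rotation":[0,0,0]},{"delta_pos":[0,0,0],"rotation":[0,0,0]}]'
python3 go.py 0.5854 -0.1666 0.0063 90
```

```text
time_s: 24.15
eef_pos: [0.5861, -0.1669, 0.0122]
eef_rot: [0.0, 0.707, 0.707, 0.0]
wrist_force: [-0.1, -0.1, 0.4]
opening: 0.111
t 24.15 pos [ 0.5861 -0.1669  0.0122] yaw 90.0 zaxis [ 6.e-04 -3.e-04 -1.e+00] F [-0.1 -0.1  0.4] op 0.111 q6 -0.47
now-frame cm [ 0.03 -0.07  0.59] rotvec [0.0006 0.0003 0.    ] | target-frame cm [ 0.03 -0.07  0.59]
```

```bash
python3 -m inch '[{"delta_pos":[0,0,0.3],"rotation":[0,0,0]},{"delta_pos":[0,0,0.2],"rotation":[0,0,0]},{"delta_pos":[0,0,0],"rotation":[0,0,0]}]'
python3 -m inch '[{"delta_pos":[0,0,0.1],"rotation":[0,0,0]},{"delta_pos":[0,0,0],"rotation":[0,0,0]}]'
```

```text
time_s: 24.45
eef_pos: [0.5856, -0.1667, 0.0067]
eef_rot: [-0.0, 0.707, 0.707, -0.0]
wrist_force: [-0.5, -0.8, 0.5]
opening: 0.112
time_s: 24.65
eef_pos: [0.5858, -0.1668, 0.0063]
eef_rot: [0.0, 0.707, 0.707, 0.0]
wrist_force: [-1.6, 1.5, 4.2]
opening: 0.111
```

Contact with the tray floor as expected; open a little and rise.

```bash
python3 -m inch '[{"delta_pos":[0,0,0],"rotation":[0,0,0]},{"delta_pos":[0,0,0],"rotation":[0,0,0]},{"delta_pos":[0,0,0],"rotation":[0,0,0]},{"delta_pos":[0,0,-0.5],"rotation":[0,0,0]},{"delta_pos":[0,0,-1],"rotation":[0,0,0]},{"delta_pos":[0,0,-3],"rotation":[0,0,0]},{"delta_pos":[0,0,-4],"rotation":[0,0,0]},{"delta_pos":[0,0,-4],"rotation":[0,0,0]}]' 3
python3 -m inch '[{"delta_pos":[2,-4,0],"rotation":[0,0,0]},{"delta_pos":[2,-4,0],"rotation":[0,0,0]},{"delta_pos":[2,-4,0],"rotation":[0,0,0]},{"delta_pos":[2,-4,0],"rotation":[0,0,0]},{"delta_pos":[0,0,0],"rotation":[0,0,0]}]' 5
python3 - <<'E'
from h import *
s=snap('scene','s5.png');t=snap('top','t5.png')
E
python3 go.py
```

```text
time_s: 25.45
eef_pos: [0.5854, -0.1666, 0.1326]
eef_rot: [-0.0, 0.707, 0.707, -0.0]
wrist_force: [2.0, -0.9, -0.3]
opening: 0.35
time_s: 25.95
eef_pos: [0.4199, -0.0832, 0.1295]
eef_rot: [-0.003, 0.707, 0.707, -0.001]
wrist_force: [-0.3, 0.4, -0.2]
opening: 0.588
t 26.05 pos [ 0.4258 -0.0867  0.1319] yaw 90.02 zaxis [ 0.0022 -0.0011 -1.    ] F [ 0.8 -0.5  0.5] op 0.586 q6 -0.48
```

View pics/s5.png

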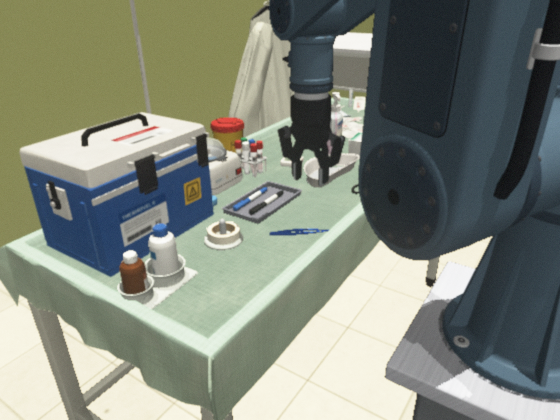

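View pics/t5.png

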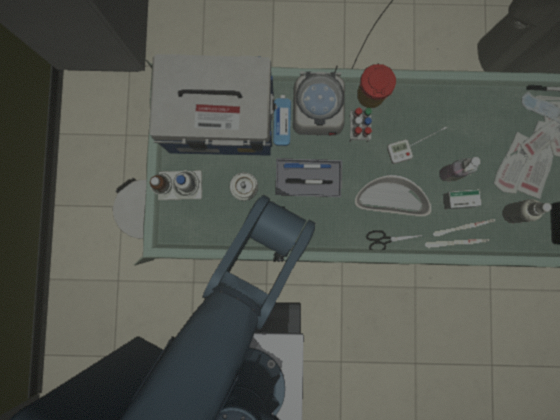

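Bottle stands in the cup (top 183,182), the roll is round the spindle (243,186), and the black marker lies in the tray (309,182). A quick numeric check, then the tweezers.

```bash
python3 - <<'E'
from h import *
c=camera('top'); im=c['color']; hsv=cv2.cvtColor(im,cv2.COLOR_RGB2HSV); H,S,V=[hsv[...,i].astype(int) for i in range(3)]
def mean(m,box,z):
    x0,y0,x1,y1=box; k=np.zeros(m.shape,bool);k[y0:y1,x0:x1]=m[y0:y1,x0:x1]; v,u=np.nonzero(k); P=np.array([onplane(c,a,b,z)[:2] for a,b in zip(u,v)]); print(len(u),((P.min(0)+P.max(0))/2).round(4),np.ptp(P,axis=0).round(4))
mean((V<48),(280,174,336,190),.012)
mean((H>100)&(H<125)&(S>90),(174,172,196,192),.113)
z=cv2.resize(im[160:215,165:345,::-1],(800,244),interpolation=cv2.INTER_CUBIC); cv2.imwrite('pics/t5z.png',cv2.convertScaleAbs(z,alpha=1.5))
E
python3 go.py 0.447 -0.0935 0.05 40.9
```

```text
75 [ 0.5869 -0.1684] [0.01   0.1303]
52 [0.5673 0.1805] [0.0191 0.0191]
t 26.1 pos [ 0.4269 -0.0874  0.1322] yaw 90.0 zaxis [ 0.0031 -0.0016 -1.    ] F [ 0.5 -0.3  0.4] op 0.59 q6 -0.48
now-frame cm [-0.59  1.98  8.22] rotvec [3.500e-03 2.000e-04 8.569e-01] | target-frame cm [1.12 1.77 8.22]
```

View pics/t5z.png

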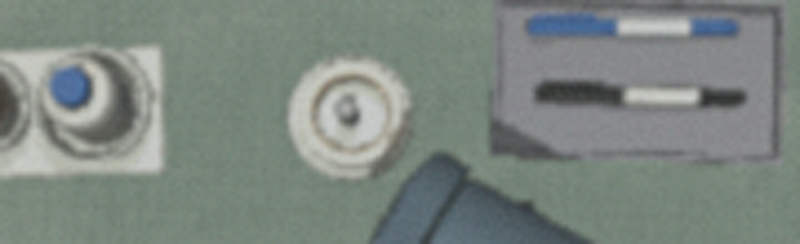

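```bash
python3 -m inch '[{"delta_pos":[-0.6,1.98,0],"rotation":[0,0,0]},{"delta_pos":[0,0,1],"rotation":[0,0,0.1428]},{"delta_pos":[0,0,1],"rotation":[0,0,0.1428]},{"delta_pos":[0,0,1],"rotation":[0,0,0.1428]},{"delta_pos":[0,0,1],"rotation":[0,0,0.1428]},{"delta_pos":[0,0,1],"rotation":[0,0,0.1428]},{"delta_pos":[0,0,1],"rotation":[0,0,0.1428]},{"delta_pos":[0,0,0],"rotation":[0,0,0]},{"delta_pos":[0,0,0],"rotation":[0,0,0]}]'
python3 view2.py w1 300,220 290,230 100;python3 go.py 0.447 -0.0935 0.002 40.9
```

```text
time_s: 27.0
eef_pos: [0.4466, -0.0934, 0.0711]
eef_rot: [0.0, 0.936, 0.351, 0.0]
wrist_force: [-0.7, -0.1, -0.1]
opening: 0.588
scene origin 250 170 scale 4.0
top origin 240 180 scale 4.0
t 27.1 pos [ 0.4465 -0.0934  0.0714] yaw 41.06 zaxis [ 1.2e-03 -6.0e-04 -1.0e+00] F [ 0.5  0.2 -0.4] op 0.584 q6 0.39
now-frame cm [0.03 0.04 6.94] rotvec [ 0.0012 -0.0005  0.0028] | target-frame cm [0.03 0.04 6.94]
```

View pics/w1.png

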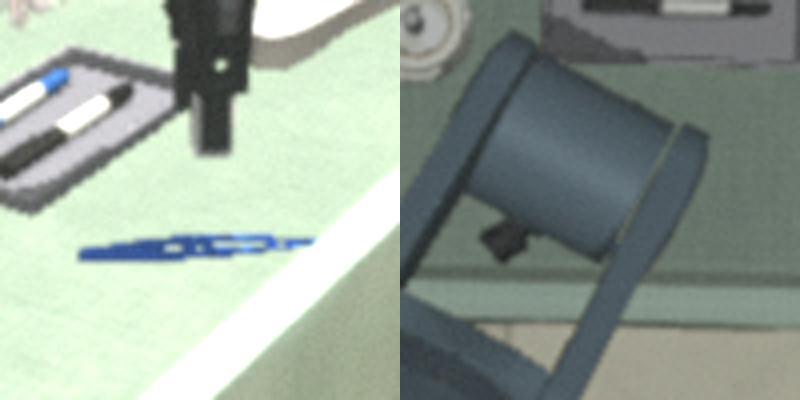

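```bash
python3 -m inch '[{"delta_pos":[0,0,2],"rotation":[0,0,0]},{"delta_pos":[0,0,2],"rotation":[0,0,0]},{"delta_pos":[0,0,1.5],"rotation":[0,0,0]},{"delta_pos":[0,0,0.8],"rotation":[0,0,0]},{"delta_pos":[0,0,0.5],"rotation":[0,0,0]},{"delta_pos":[0,0,0],"rotation":[0,0,0]},{"delta_pos":[0,0,0],"rotation":[0,0,0]}]'
python3 view2.py w2 300,220 290,230 100;python3 go.py 0.447 -0.0935 0.0025 40.9
```

```text
time_s: 27.8
eef_pos: [0.4461, -0.0931, 0.0034]
eef_rot: [0.0, 0.937, 0.35, 0.0]
wrist_force: [0.1, -0.4, 0.6]
opening: 0.586
scene origin 250 170 scale 4.0
top origin 240 180 scale 4.0
t 27.9 pos [ 0.4461 -0.0931  0.0035] yaw 40.93 zaxis [ 1.3e-03 -7.0e-04 -1.0e+00] F [ 0.6  0.3 -0. ] op 0.588 q6 0.39
now-frame cm [0.04 0.09 0.1 ] rotvec [ 0.0013 -0.0005  0.0004] | target-frame cm [0.04 0.09 0.1 ]
```

View pics/w2.png

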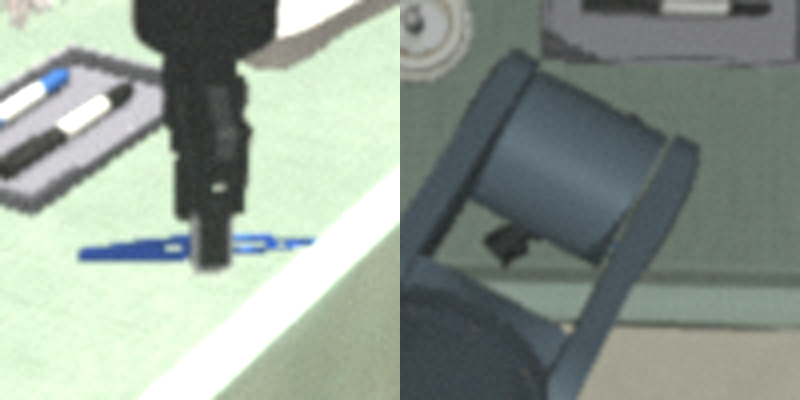

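Near finger in front of the middle of the tweezers (scene zoom 212,265), which lie between the pads. Close.

```bash
python3 -m inch '[{"delta_pos":[0,0,0],"rotation":[0,0,0]},{"delta_pos":[0,0,0],"rotation":[0,0,0]},{"delta_pos":[0,0,0],"rotation":[0,0,0]},{"delta_pos":[0,0,0],"rotation":[0,0,0]},{"delta_pos":[0,0,0],"rotation":[0,0,0]},{"delta_pos":[0,0,0],"rotation":[0,0,0]},{"delta_pos":[0,0,0],"rotation":[0,0,0]}]' 0
python3 go.py
python3 -m inch '[{"delta_pos":[0,0,-1],"rotation":[0,0,0]},{"delta_pos":[0,0,-2],"rotation":[0,0,0]},{"delta_pos":[0,0,-2],"rotation":[0,0,0]},{"delta_pos":[0,0,-2],"rotation":[0,0,0]},{"delta_pos":[0,0,-1],"rotation":[0,0,0]},{"delta_pos":[0,0,0],"rotation":[0,0,0]}]'
python3 view2.py w3 300,210 290,230 100;python3 go.py 0.5535 -0.407 0.08 85
```

```text
time_s: 28.6
eef_pos: [0.4458, -0.0929, 0.0034]
eef_rot: [0.0, 0.937, 0.35, 0.0]
wrist_force: [-1.8, 0.0, 4.5]
opening: 0.166
t 28.6 pos [ 0.4458 -0.0929  0.0034] yaw 40.92 zaxis [ 5.e-04 -3.e-04 -1.e+00] F [-1.8  0.   4.5] op 0.166 q6 0.39
time_s: 29.2
eef_pos: [0.4467, -0.0933, 0.0845]
eef_rot: [0.001, 0.937, 0.349, 0.001]
wrist_force: [-0.6, 0.2, 0.2]
opening: 0.17
scene origin 250 160 scale 4.0
top origin 240 180 scale 4.0
t 29.3 pos [ 0.4452 -0.0927  0.0825] yaw 40.91 zaxis [-1.e-04  1.e-04 -1.e+00] F [-1.1 -0.2 -0.5] op 0.17 q6 0.39
now-frame cm [-12.4   30.85   0.25] rotvec [-2.000e-04 -0.000e+00 -7.695e-01] | target-frame cm [-30.37  13.53   0.25]
```

View pics/w3.png

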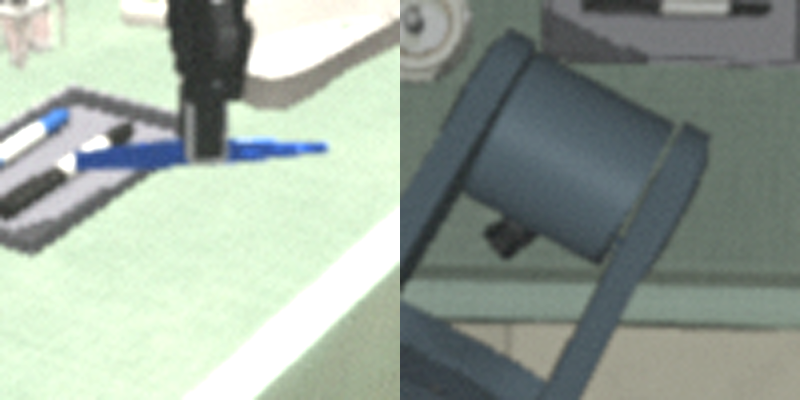

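```bash
python3 -m inch '[{"delta_pos":[-0.8,2.0,0],"rotation":[0,0,0]},{"delta_pos":[-1.3,3.2,0],"rotation":[0,0,0]},{"delta_pos":[-1.3,3.25,0],"rotation":[0,0,0]},{"delta_pos":[-1.3,3.25,0],"rotation":[0,0,0]},{"delta_pos":[-1.3,3.25,0],"rotation":[0,0,0]},{"delta_pos":[-1.3,3.25,0],"rotation":[0,0,0]},{"delta_pos":[-1.3,3.25,0],"rotation":[0,0,0]},{"delta_pos":[-1.3,3.2,0],"rotation":[0,0,0]},{"delta_pos":[-1.3,3.2,0],"rotation":[0,0,0]},{"delta_pos":[-1.2,3.0,0],"rotation":[0,0,0]}]'
python3 -m inch '[{"delta_pos":[0,0,0],"rotation":[0,0,-0.128]},{"delta_pos":[0,0,0],"rotation":[0,0,-0.128]},{"delta_pos":[0,0,0],"rotation":[0,0,-0.128]},{"delta_pos":[0,0,0],"rotation":[0,0,-0.128]},{"delta_pos":[0,0,0],"rotation":[0,0,-0.128]},{"delta_pos":[0,0,0],"rotation":[0,0,-0.128]},{"delta_pos":[0,0,0],"rotation":[0,0,0]},{"delta_pos":[0,0,0],"rotation":[0,0,0]}]'
python3 view2.py w4 330,160 390,200 120;python3 go.py 0.5535 -0.407 0.05 85
```

```text
time_s: 30.3
eef_pos: [0.5533, -0.4079, 0.0805]
eef_rot: [-0.001, 0.937, 0.349, -0.001]
wrist_force: [0.4, 0.9, 0.2]
opening: 0.175
time_s: 31.1
eef_pos: [0.5532, -0.4066, 0.0813]
eef_rot: [-0.001, 0.739, 0.674, -0.0]
wrist_force: [0.2, -0.4, -0.6]
opening: 0.173
scene origin 270 100 scale 3.3333333333333335
top origin 330 140 scale 3.3333333333333335
t 31.2 pos [ 0.5535 -0.4068  0.082 ] yaw 84.76 zaxis [-8.e-04  9.e-04 -1.e+00] F [0.8 0.1 1. ] op 0.176 q6 -0.71
now-frame cm [-0.02  0.01  3.2 ] rotvec [-0.0009 -0.0008 -0.0041] | target-frame cm [-0.02  0.    3.2 ]
```

View pics/w4.png

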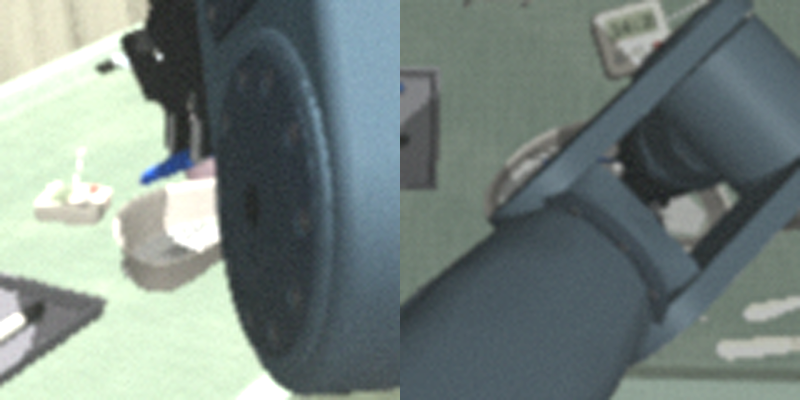

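```bash
python3 -m inch '[{"delta_pos":[0,0,1.5],"rotation":[0,0,0]},{"delta_pos":[0,0,1.5],"rotation":[0,0,0]},{"delta_pos":[0,0,1.0],"rotation":[0,0,0]},{"delta_pos":[0,0,1.0],"rotation":[0,0,0]},{"delta_pos":[0,0,0.8],"rotation":[0,0,0]},{"delta_pos":[0,0,0.6],"rotation":[0,0,0]},{"delta_pos":[0,0,0],"rotation":[0,0,0]},{"delta_pos":[0,0,0],"rotation":[0,0,0]}]'
python3 -m inch '[{"delta_pos":[0,0,0.4],"rotation":[0,0,0]},{"delta_pos":[0,0,0.2],"rotation":[0,0,0]},{"delta_pos":[0,0,0],"rotation":[0,0,0]}]'
```

```text
time_s: 32.0
eef_pos: [0.554, -0.4073, 0.019]
eef_rot: [0.0, 0.738, 0.675, -0.0]
wrist_force: [-0.8, 0.4, 0.0]
opening: 0.172
time_s: 32.3
eef_pos: [0.5537, -0.407, 0.0126]
eef_rot: [-0.0, 0.738, 0.675, 0.0]
wrist_force: [-0.4, 0.4, -0.1]
opening: 0.171
```

```bash
python3 -m inch '[{"delta_pos":[0,0,0.3],"rotation":[0,0,0]},{"delta_pos":[0,0,0.2],"rotation":[0,0,0]},{"delta_pos":[0,0,0],"rotation":[0,0,0]}]'
python3 -m inch '[{"delta_pos":[0,0,0.1],"rotation":[0,0,0]},{"delta_pos":[0,0,0],"rotation":[0,0,0]}]'; python3 view2.py w5 330,160 390,200 120
```

```text
time_s: 32.6
eef_pos: [0.5538, -0.4072, 0.0078]
eef_rot: [-0.0, 0.738, 0.675, 0.0]
wrist_force: [-0.6, 0.5, -0.1]
opening: 0.172
time_s: 32.8
eef_pos: [0.5539, -0.4072, 0.0077]
eef_rot: [0.0, 0.738, 0.675, -0.0]
wrist_force: [-1.7, 1.3, 6.5]
opening: 0.171
scene origin 270 100 scale 3.3333333333333335
top origin 330 140 scale 3.3333333333333335
```

View pics/w5.png

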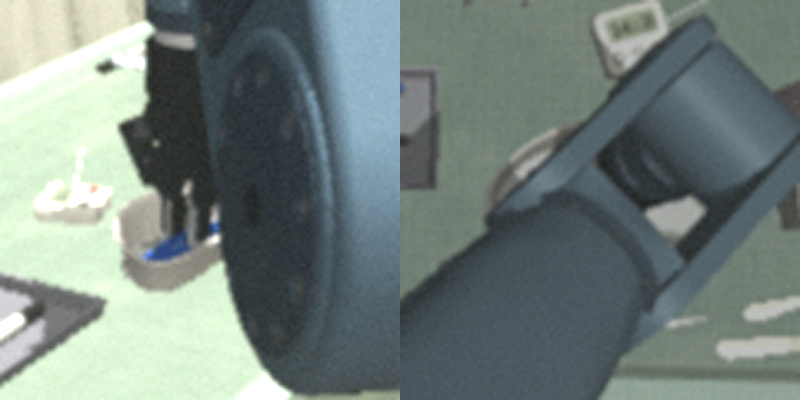

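```bash
python3 -m inch '[{"delta_pos":[0,0,0],"rotation":[0,0,0]},{"delta_pos":[0,0,0],"rotation":[0,0,0]},{"delta_pos":[0,0,0],"rotation":[0,0,0]},{"delta_pos":[0,0,-0.5],"rotation":[0,0,0]},{"delta_pos":[0,0,-1],"rotation":[0,0,0]},{"delta_pos":[0,0,-2],"rotation":[0,0,0]},{"delta_pos":[0,0,-4],"rotation":[0,0,0]},{"delta_pos":[0,0,-4],"rotation":[0,0,0]},{"delta_pos":[0,0,-4],"rotation":[0,0,0]}]' 3
python3 -m inch '[{"delta_pos":[3,-3,0],"rotation":[0,0,0]},{"delta_pos":[3,-3,0],"rotation":[0,0,0]},{"delta_pos":[3,-3,0],"rotation":[0,0,0]},{"delta_pos":[3,-3,0],"rotation":[0,0,0]},{"delta_pos":[3,-3,0],"rotation":[0,0,0]},{"delta_pos":[3,0,0],"rotation":[0,0,0]},{"delta_pos":[3,0,0],"rotation":[0,0,0]},{"delta_pos":[3,0,0],"rotation":[0,0,0]},{"delta_pos":[0,0,0],"rotation":[0,0,0]},{"delta_pos":[0,0,0],"rotation":[0,0,0]}]'
python3 - <<'E'
from h import *
c=snap('top','t6.png'); s=snap('scene','s6.png')
cv2.imwrite('pics/t6z.png',cv2.convertScaleAbs(cv2.resize(c['color'][150:250,150:450,::-1],(800,267),interpolation=cv2.INTER_CUBIC),alpha=1.5))
hsv=cv2.cvtColor(c['color'],cv2.COLOR_RGB2HSV).astype(int)
m=(hsv[...,0]>100)&(hsv[...,0]<125)&(hsv[...,1]>50); k=np.zeros_like(m);k[170:218,350:440]=m[170:218,350:440]
v,u=np.nonzero(k);P=np.array([onplane(c,a,b,.008)[:2] for a,b in zip(u,v)]); print(len(u),((P.min(0)+P.max(0))/2).round(4),np.ptp(P,axis=0).round(4))
E
python3 go.py
```

```text
time_s: 33.8
eef_pos: [0.5538, -0.4071, 0.1643]
eef_rot: [0.0, 0.738, 0.675, 0.0]
wrist_force: [1.0, -0.8, -0.3]
opening: 0.35
time_s: 34.8
eef_pos: [0.4261, -0.1548, 0.1627]
eef_rot: [0.001, 0.737, 0.676, 0.0]
wrist_force: [-0.9, -0.2, -0.3]
opening: 0.354
80 [ 0.5552 -0.4096] [0.0176 0.1303]
t 34.9 pos [ 0.426  -0.1557  0.1624] yaw 84.9 zaxis [ 0.001  -0.0011 -1.    ] F [-0.4 -0.   0.1] op 0.35 q6 -0.52
```

View pics/t6z.png

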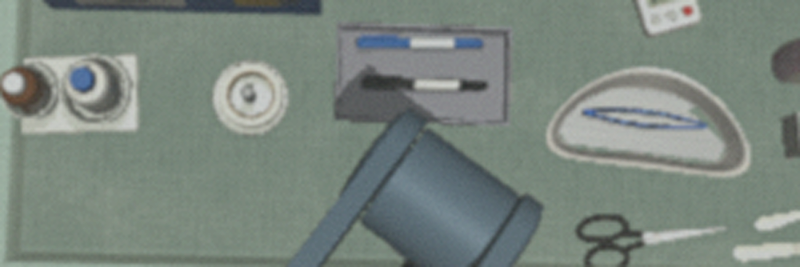

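View pics/s6.png

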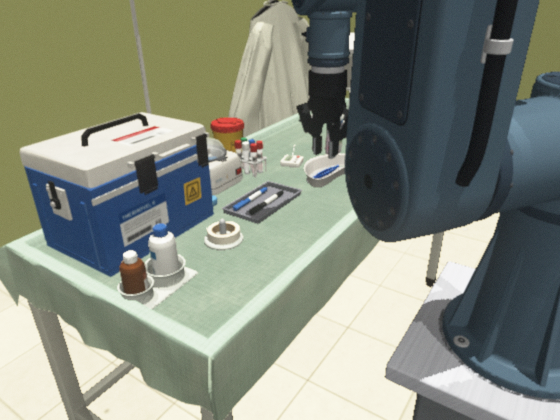

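The tweezers lie in the dish (top zoom 645,118; middle measured at 0.555, −0.410, against a dish middle of about 0.5535, −0.407). All the other things are in place and the arm is clear.

```bash
python3 -c "
from bench import hand_in
print(hand_in())"
```

```text
the job is handed in; nothing more can be done
None
```

All four things are put away, and I handed the job in at about 35 s of the 109 s allowed. `hand_in()` gives no verdict.

I moved them in the required order: bottle into the empty cup, roll over the spindle, black marker into the pen tray, then the tweezers into the kidney dish. I felt each one touch down (about 4–6.5 N) before letting go, and the arm ended clear of everything.

What the last checks showed:
- **Bottle:** upright, with its cap about 1 mm from the cup's centre.
- **Roll:** flat on the foot round the spindle. This was checked by eye only.
- **Marker:** about 2 mm from its target spot, lying along the tray beside the blue one.
- **Tweezers:** wholly inside the dish, about 3 mm from its middle and flat on the floor.

**Disagreements:**
- At first the two cameras differed by 2–3 px (about 3–4 mm) at the bottle and cup. I nudged those targets by about 1 mm, and both fits came out right.
- The fingers stopped at 9 mm on the marker, though it is given as 15 mm wide. It held level and placed without trouble.

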